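# Put away the washed chilling balls and drip filters

## Task

Steel chilling balls and flat ceramic drip filters are drying together on the tipping drainer. Turn the carousel until it rests in its detent with the glass jar under the drainer's spout, tip the board just far enough that all the balls roll into the jar and the filters stay lying on the board, and lower it level again. Then put every filter in the black food pan, and turn the carousel back to its parked detent so that no drips fall into the jar; leave the cup, tamper and other things on the counter where they stand.

Things in the scene. Friction and masses are not known exactly. Their poses are not given: they have to be found in the camera images.
- carousel (a joint): Turning angle (rad) of the round walnut jar stand, 330 mm across. 0 = parked, jar on the customers' side, a quarter turn from the drainer; 1.571 (counter-clockwise from above) = jar under the drainer's spout. Stops 0.06 rad beyond either. A light sprung detent (0.07 N m at most, friction 0.012 N m) draws it to the nearer of the two and leaves it within 0.05 rad of it.
- carousel_axis (a point): Point on the carousel's vertical turning axis, at the top of its deck, 30 mm above the counter. Turns with the carousel: its x axis points to the jar, its -y axis to the post.
- carousel_post (a point): Grip point on the carousel's upright round brass post, 14 mm in diameter, 125 mm from the turning axis. This point is on the post's axis, 125 mm above the counter; its straight part reaches from 50 to 135 mm height, with a ball tip up to 146 mm. On the deck, 160 mm from it, stand lidded canisters up to 120 mm high.
- jar_mouth (a point): Centre of the mouth of the open, straight-sided glass jar that is fixed on the carousel 90 mm from its axis: inside diameter about 118 mm, outside 128 mm, rim 115 mm above the counter, floor 80 mm below this point.
- board (a joint): Tilt (rad) of the drainer's walnut board about its hinge at the spout lip: 0 = level, resting on the stand, growing as the handle end is lifted; stop at 0.75. Damped hinge (2 N m s/rad): let go, it sinks at about 0.5 rad/s to level. About 5 N at the handle lifts it. Balls begin to roll at 0.10 to 0.17 rad; filters may begin to slide from 0.42 rad.
- board_lip (a point): Middle of the board's spout lip, on its top surface and on the hinge axis, 135 mm above the counter. Board axes: x along the hinge, y from lip to handle end, z out of the board. The lip is 70 mm wide between two cheeks that widen to the full width within 85 mm; with the carousel at 1.571 it overhangs the jar's mouth by about 20 mm.
- board_middle (a point): Middle of the board's top surface, 130 mm from the lip along y; tilts with the board, axes as board_lip. Inside its 18 mm high rims the board is 220 mm wide (x) and 260 mm long (y).
- board_handle (a point): Middle of the brass lift bar at the board's end away from the spout: 12 mm round, 90 mm long along the board's x, 307 mm from the lip along y, 8 mm above the board's surface; 30 mm of clear air between bar and rim, 100 mm below it. As the board tilts the bar goes round the hinge axis (x through board_lip).
- pan_floor (a point): Middle of the inside floor of the open black food pan, fixed on the counter, outside 176 (x) x 108 (y) x 60 mm high, walls and floor 3 mm; axes along its sides, z up.
- ball1_center (a point): Centre of a loose steel chilling ball, 30 mm in diameter, about 35 g; it starts on the board. May be absent (None).
- ball2_center (a point): Centre of a loose steel chilling ball, 30 mm in diameter, about 35 g; it starts on the board. May be absent (None).
- ball3_center (a point): Centre of a loose steel chilling ball, 30 mm in diameter, about 35 g; it starts on the board. May be absent (None).
- ball4_center (a point): Centre of a loose steel chilling ball, 30 mm in diameter, about 35 g; it starts on the board. May be absent (None).
- ball5_center (a point): Centre of a loose steel chilling ball, 30 mm in diameter, about 35 g; it starts on the board. May be absent (None).
- ball6_center (a point): Centre of a loose steel chilling ball, 30 mm in diameter, about 35 g; it starts on the board. May be absent (None).
- filter1_center (a point): Centre (half-way up) of a loose white ceramic filter disc, 46 mm in diameter, 9 mm thick, about 30 g; z is its flat axis; it starts flat on the board. May be absent (None).
- filter2_center (a point): Centre (half-way up) of a loose white ceramic filter disc, 46 mm in diameter, 9 mm thick, about 30 g; z is its flat axis; it starts flat on the board. May be absent (None).
- filter3_center (a point): Centre (half-way up) of a loose white ceramic filter disc, 46 mm in diameter, 9 mm thick, about 30 g; z is its flat axis; it starts flat on the board. May be absent (None).
- filter4_center (a point): Centre (half-way up) of a loose white ceramic filter disc, 46 mm in diameter, 9 mm thick, about 30 g; z is its flat axis; it starts flat on the board. May be absent (None).
- filter5_center (a point): Centre (half-way up) of a loose white ceramic filter disc, 46 mm in diameter, 9 mm thick, about 30 g; z is its flat axis; it starts flat on the board. May be absent (None).
- pitcher: Steel milk pitcher, 76 mm across, 90 mm high, standing on the counter, not part of the job; origin under its centre.
- espresso_cup: White espresso cup with handle, 64 mm across, 55 mm high, standing on the counter, not part of the job; origin under its centre.
- tamper: Dark steel tamper, 58 mm across, 85 mm high, standing on the counter, not part of the job; origin under its centre.
Mind the look-alikes: they are no part of the job. What is shaped like the part that bears filter3_center but green or purple is not meant.

How it is judged (in metres and radians):
On the way, in this order (a step that is already met when the one before it is completed fails the run):
1. the carousel has been turned until its detent holds the jar under the drainer's spout (value of joint carousel above 1.42 rad), for 0.3 s.
2. with the jar there and the filters lying on it, the board is tipped (value of joint carousel above 1.42 rad and value of joint board above 0.08 rad and x of filter1_center in the frame of board_middle between -0.11 and 0.11 m and y of filter1_center in the frame of board_middle between -0.13 and 0.13 m and z of filter1_center in the frame of board_middle between -0.01 and 0.04 m and x of filter2_center in the frame of board_middle between -0.11 and 0.11 m and y of filter2_center in the frame of board_middle between -0.13 and 0.13 m and z of filter2_center in the frame of board_middle between -0.01 and 0.04 m and x of filter3_center in the frame of board_middle between -0.11 and 0.11 m and y of filter3_center in the frame of board_middle between -0.13 and 0.13 m and z of filter3_center in the frame of board_middle between -0.01 and 0.04 m and x of filter4_center in the frame of board_middle between -0.11 and 0.11 m and y of filter4_center in the frame of board_middle between -0.13 and 0.13 m and z of filter4_center in the frame of board_middle between -0.01 and 0.04 m and x of filter5_center in the frame of board_middle between -0.11 and 0.11 m and y of filter5_center in the frame of board_middle between -0.13 and 0.13 m and z of filter5_center in the frame of board_middle between -0.01 and 0.04 m), for 0.05 s.
3. all the balls are in the jar and every filter is still on the board (or already in the pan) (horizontal distance between each of ball1_center, ball2_center, ball3_center, ball4_center, ball5_center, ball6_center and jar_mouth below 0.058 m and height (world z) of each of ball1_center, ball2_center, ball3_center, ball4_center, ball5_center, ball6_center below 0.115 m and ((x of filter1_center in the frame of board_middle between -0.11 and 0.11 m and y of filter1_center in the frame of board_middle between -0.13 and 0.13 m and z of filter1_center in the frame of board_middle between -0.01 and 0.04 m) or (x of filter1_center in the frame of pan_floor between -0.085 and 0.085 m and y of filter1_center in the frame of pan_floor between -0.051 and 0.051 m and z of filter1_center in the frame of pan_floor between -0.005 and 0.05 m)) and ((x of filter2_center in the frame of board_middle between -0.11 and 0.11 m and y of filter2_center in the frame of board_middle between -0.13 and 0.13 m and z of filter2_center in the frame of board_middle between -0.01 and 0.04 m) or (x of filter2_center in the frame of pan_floor between -0.085 and 0.085 m and y of filter2_center in the frame of pan_floor between -0.051 and 0.051 m and z of filter2_center in the frame of pan_floor between -0.005 and 0.05 m)) and ((x of filter3_center in the frame of board_middle between -0.11 and 0.11 m and y of filter3_center in the frame of board_middle between -0.13 and 0.13 m and z of filter3_center in the frame of board_middle between -0.01 and 0.04 m) or (x of filter3_center in the frame of pan_floor between -0.085 and 0.085 m and y of filter3_center in the frame of pan_floor between -0.051 and 0.051 m and z of filter3_center in the frame of pan_floor between -0.005 and 0.05 m)) and ((x of filter4_center in the frame of board_middle between -0.11 and 0.11 m and y of filter4_center in the frame of board_middle between -0.13 and 0.13 m and z of filter4_center in the frame of board_middle between -0.01 and 0.04 m) or (x of filter4_center in the frame of pan_floor between -0.085 and 0.085 m and y of filter4_center in the frame of pan_floor between -0.051 and 0.051 m and z of filter4_center in the frame of pan_floor between -0.005 and 0.05 m)) and ((x of filter5_center in the frame of board_middle between -0.11 and 0.11 m and y of filter5_center in the frame of board_middle between -0.13 and 0.13 m and z of filter5_center in the frame of board_middle between -0.01 and 0.04 m) or (x of filter5_center in the frame of pan_floor between -0.085 and 0.085 m and y of filter5_center in the frame of pan_floor between -0.051 and 0.051 m and z of filter5_center in the frame of pan_floor between -0.005 and 0.05 m))), for 0.3 s.
At the end, for the whole second after the job is handed in: Balls in the jar below its rim, filters in the pan (centres under 50 mm above its floor), board level within 0.03 rad, carousel under 0.16 rad. Before, in order: carousel over 1.42 rad for 0.3 s; board over 0.08 rad, filters on it; all balls in the jar, none of the filters (horizontal distance between each of ball1_center, ball2_center, ball3_center, ball4_center, ball5_center, ball6_center and jar_mouth below 0.058 m and height (world z) of each of ball1_center, ball2_center, ball3_center, ball4_center, ball5_center, ball6_center below 0.115 m and x of filter1_center in the frame of pan_floor between -0.085 and 0.085 m and y of filter1_center in the frame of pan_floor between -0.051 and 0.051 m and z of filter1_center in the frame of pan_floor between -0.005 and 0.05 m and x of filter2_center in the frame of pan_floor between -0.085 and 0.085 m and y of filter2_center in the frame of pan_floor between -0.051 and 0.051 m and z of filter2_center in the frame of pan_floor between -0.005 and 0.05 m and x of filter3_center in the frame of pan_floor between -0.085 and 0.085 m and y of filter3_center in the frame of pan_floor between -0.051 and 0.051 m and z of filter3_center in the frame of pan_floor between -0.005 and 0.05 m and x of filter4_center in the frame of pan_floor between -0.085 and 0.085 m and y of filter4_center in the frame of pan_floor between -0.051 and 0.051 m and z of filter4_center in the frame of pan_floor between -0.005 and 0.05 m and x of filter5_center in the frame of pan_floor between -0.085 and 0.085 m and y of filter5_center in the frame of pan_floor between -0.051 and 0.051 m and z of filter5_center in the frame of pan_floor between -0.005 and 0.05 m and value of joint board below 0.03 rad and value of joint carousel below 0.16 rad); the robot touches nothing.
It fails at once if the pitcher is knocked over or pushed away (distance of pitcher from where it was at the start of the episode above 0.05 m or angle between pitcher's own z axis and vertical above 0.5 rad).
It fails at once if the espresso cup is knocked over or pushed away (distance of espresso_cup from where it was at the start of the episode above 0.05 m or angle between espresso_cup's own z axis and vertical above 0.5 rad).
It fails at once if the tamper is knocked over or pushed away (distance of tamper from where it was at the start of the episode above 0.05 m or angle between tamper's own z axis and vertical above 0.5 rad).
Of ball1, ball2, ball3, ball4, ball5, ball6 only 3 to 6 are there at a start; the rules pass over those that are not, and their reading is None.
Of filter1, filter2, filter3, filter4, filter5 only 3 to 5 are there at a start; the rules pass over those that are not, and their reading is None.
At some moment in a run one of filter1, filter2, filter3, filter4, filter5 may be knocked a few centimetres aside while the robot is not near it.
Once in a run the grip may slacken for a moment while it holds something.
It also fails if it takes over 210 s, if anything falls off the work surface, if the arm or the gripper's body presses on something with over 40 N, if the wrist force passes 120 N, or if a joint passes its speed limit or range.

## Robot

A 7-joint arm with a two-finger parallel gripper is mounted at the origin on the work surface. World frame = base frame: x ahead of the robot, y to its left, z up, the work surface at z = 0. Lengths are in m, angles in degrees, forces in N, time in s.
With the tool pointing down it reaches from about 0.425 to 0.875 m from the base axis. Payload 4.7 kg.
Tool frame: the origin (TCP) lies midway between the tips of the shut fingers; the grasp point (between the pads) lies 19 mm behind it; z points along the fingers, x is the direction in which the jaws open and shut, and the axes are right-handed (so a half turn about z gives the same grasp; the last joint's range is limited). The gripper opens to 87 mm and grips with 3 to 60 N. Pads are 19 mm wide; open, the fingers measure 117 mm over their backs; the gripper's body (75 mm by 190 mm) begins 51 mm behind the grasp point.
Start: joints at [-75.338, 18.392, -4.016, 83.108, 1.295, 78.541, -3.26], TCP at [0.156, 0.631, 0.223] pointing down, gripper open.
Joint ranges: [-163.93, 163.93], [-17.29, 119.83], [-79.2, 71.16], [3.27, 140.29], [-89.18, 269.18], [5.43, 117.66], [-154.24, 154.24]. Speed limits (degrees/s): [147.25, 147.25, 180, 180, 180, 180, 180].

## Interface

Orientations are given as [roll, pitch, yaw] about the fixed x, y, z axes, in that order (R = Rz(yaw) Ry(pitch) Rx(roll)).
In Python, from cell import telemetry, optics, env gives the robot as it stands.
- The arm moves only by the tool arm_command, never from a script. Its arguments are lists of equal length, an entry for each row: "translation": the shift along the tool's x, y, z in cm, a list of three; "twist": the turn about the tool's z in degrees. In form: {"translation": [[x, y, z], ...], "twist": [twist, ...]}. A call has 1 to 10 rows; each row shifts and turns the pose as measured when the row begins, along the tool's axes as they then stand; what a row does not reach is not made up. A row lasts 1/8 s, in which the tool goes at most 62.5 mm and 10.7 degrees, less where a joint would pass 70% of its speed; a pose out of reach is approached as far as the arm can. A call is refused whole if a number of a shift passes 6.25 or a number of a turn 10.7, either way. A call with a gripper value outside its range is refused whole. "grip" is the opening in per cent of the stroke, from 0 (shut) to 100 (fully open), set as the call begins (left out, the last holds). The fingers move at their own pace and stop on an object; "force" is the grip in N (left out, the last holds). Time passes only in rows, so rows that do not move let the fingers close. It gives the time, the measured TCP pose, the force and the opening at its end, in the units of the state.
- telemetry.get_obs(): the state, without advancing time (a new reading comes with each control period).
- optics.read_camera(name): name is "scene" or "top" or "wrist"; returns a dict with "img" (420x560x3 uint8, blue, green, red), "fx", "fy", "cx", "cy" (pixels), "extrinsics" (4x4, takes a point from camera to world coordinates); the wrist camera has in their place "hand_eye" (4x4, takes a point from camera to tool coordinates, whose origin is the TCP and whose axes are the tool frame's). Camera axes: x right, y up, looking along -z (the intrinsics and any distortion apply to the point x, -y, -z); pixel columns grow to the right and rows downward; lengths in m; the calibration is good to about 2 mm. A picture is of the moment at which its call begins: read the wrist's pose just before it. There is no depth.
- env.sign_off(): hands the job in, once; it reports no verdict.
The state is a dict: "time_s": time; "qpos": joint angles; "joint_velocities": joint speeds; "effort": joint torques, N m; "tool_pos": TCP position; "tool_rot": TCP orientation; "force": force on the tool from outside, world axes, zero at the start; "wrist_torque": the same for the moment, N m; "grip_width": finger opening in m.
Only numpy, scipy, OpenCV 4.12 (cv2) and the standard library are available. Lean on these libraries where they do the work, as an engineer would, in place of code of your own. Each camera call takes 0.05 s, during which the arm holds its last target. There are 200 camera calls.

## Working session

There is one attempt and no reset: what is moved stays moved. The work goes in short steps, Python scripts to look and compute and a tool call to move; the robot and the scene stay as the last step left them, time stands still between calls to the robot, and variables do not carry over. Pictures are saved under pics/ and viewed, about 12 in all and at most 16, crops included, and the job is handed in when it is done.

Besides the shell and the picture viewer there is one more tool, called after "Request:" as a command line: name --pt "numbers of a row" for each row, then --argument value for the rest. arm_command: Moves the arm, as the interface text tells. Its arguments: {"type":"object","properties":{"translation":{"type":"array","items":{"type":"array","items":{"type":"number"}}},"twist":{"type":"array","items":{"type":"number"}},"grip":{"type":"number"},"force":{"type":"number"}},"required":["translation","twist"]}

```bash
ls; mkdir -p pics; cat > h.py <<'E'
import numpy as np, cv2
from cell import telemetry, optics, env
from scipy.spatial.transform import Rotation as R
def snap(name,fn):
    o=telemetry.get_obs(); c=optics.read_camera(name); cv2.imwrite('pics/'+fn,c['img'])
    if 'extrinsics' in c: E=np.array(c['extrinsics'])
    else:
        T=np.eye(4);T[:3,:3]=R.from_euler('xyz',o['tool_rot'],degrees=True).as_matrix();T[:3,3]=o['tool_pos'];E=T@np.array(c['hand_eye'])
    np.savez('pics/'+fn+'.npz',E=E,k=[c[q] for q in('fx','fy','cx','cy')]); return c,E
def load(fn):
    d=np.load('pics/'+fn+'.npz'); return d['E'],d['k']
def p2w(fn,u,v,z):
    E,(fx,fy,cx,cy)=load(fn); d=E[:3,:3]@np.array([(u-cx)/fx,-(v-cy)/fy,-1]); p=E[:3,3]
    return p+d*(z-p[2])/d[2]
def w2p(fn,P):
    E,(fx,fy,cx,cy)=load(fn); q=E[:3,:3].T@(np.array(P)-E[:3,3]); return cx-fx*q[0]/q[2], cy+fy*q[1]/q[2]
E
python3 - <<'E'
from h import *
for n in('top','scene'):
    c,E=snap(n,n+'0.png'); print(n,[k for k in c],c['fx'],c['cx'],c['cy'],E.round(3).tolist())
print(telemetry.get_obs())
a=cv2.imread('pics/top0.png');cv2.imwrite('pics/top0b.png',cv2.resize(a,(800,600),interpolation=2))
E
```

```text
pics
top ['img', 'fx', 'fy', 'cx', 'cy', 'extrinsics'] 481.2182691818705 287.44802124854255 202.00943460672914 [[-0.02, 0.981, -0.191, 0.31], [-1.0, -0.021, -0.007, 0.027], [-0.011, 0.191, 0.982, 1.213], [0.0, 0.0, 0.0, 1.0]]
scene ['img', 'fx', 'fy', 'cx', 'cy', 'extrinsics'] 449.7897728729293 277.08377633359584 207.3125805132743 [[-0.74, -0.525, 0.42, 1.02], [0.673, -0.571, 0.47, 0.585], [-0.007, 0.631, 0.776, 1.05], [0.0, 0.0, 0.0, 1.0]]
{'time_s': 0.1, 'qpos': array([-75.33671122,  18.43601994,  -4.01497468,  83.1695329 ,
         1.29763005,  78.54076967,  -3.26274435]), 'joint_velocities': array([-0.00664831, -0.08188034,  0.00558855, -0.2446382 , -0.06329751,
       -0.15682689,  0.02349419]), 'effort': array([-1.46558573e-04, -4.92574382e+01, -4.05745693e-01, -3.13398957e+01,
       -6.41888659e-02,  3.94749711e-02,  5.19700302e-05]), 'tool_pos': array([0.15560606, 0.63057668, 0.22154294]), 'tool_rot': array([1.79991722e+02, 1.00943513e-01, 7.61435865e+01]), 'force': array([-0.08505868,  0.18741578,  0.13976082]), 'wrist_torque': array([-0.0191894 , -0.01942005, -0.00442049]), 'grip_width': 0.08685861361256979}
```

View pics/top0b.png

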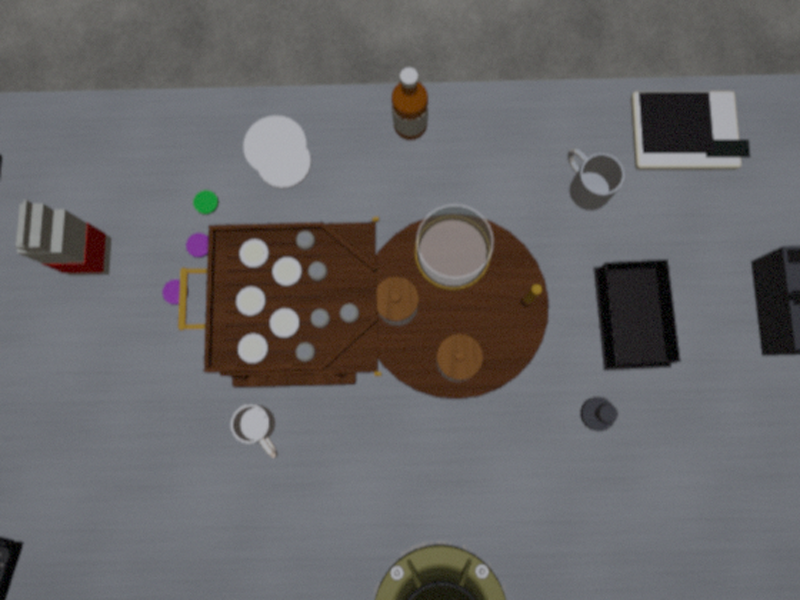

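View pics/scene0.png

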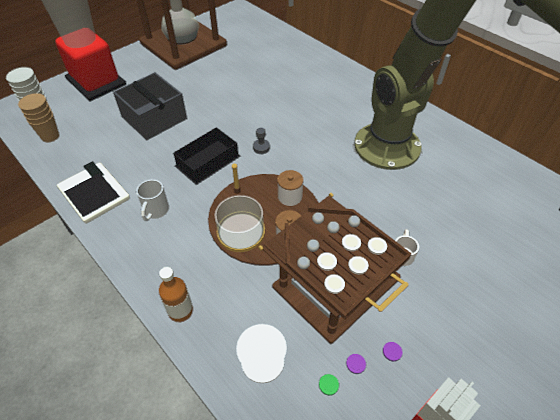

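```bash
python3 - <<'E'
from h import *
s=1/1.42857
def P(n,u,v,z): print(n,p2w('top0.png',u*s,v*s,z).round(4))
P('posttip',537,290,.139);P('postbase',526,302,.03)
P('deckR',549,305,.03);P('deckB',457,398,.03)
for n,u,v in(('jarL',416,243),('jarR',494,243),('jarT',455,206),('jarB',455,282)):P(n,u,v,.115)
P('hingepinT',376,219,.135);P('hingepinB',377,374,.135)
P('handT',183,270,.143);P('handB',181,328,.143)
for n,u,v in(('panTL',596,267),('panTR',668,261),('panBR',679,361),('panBL',604,369)):P(n,u,v,.06)
for u,v in((254,253),(287,271),(250,300),(284,322),(252,348)):P('filt',u,v,.144)
for u,v in((305,240),(317,271),(320,318),(349,313),(305,352)):P('ball',u,v,.15)
P('tamper',599,412,.05);P('cup',251,424,.055);P('mug',601,172,.09)
P('jarlid1',397,297,.12);P('lid2',459,355,.12)
a=cv2.imread('pics/top0.png');cv2.imwrite('pics/c1.png',cv2.resize(a[130:290,110:270],(800,800),interpolation=2)[:, :][100:700])
E
```

```text
posttip [ 0.5119 -0.1651  0.139 ]
postbase [ 0.5116 -0.1643  0.03  ]
deckR [ 0.5055 -0.204   0.03  ]
deckB [ 0.3487 -0.0388  0.03  ]
jarL [0.5996 0.0253 0.115 ]
jarR [ 0.5967 -0.1031  0.115 ]
jarT [ 0.6617 -0.041   0.115 ]
jarB [ 0.5326 -0.0368  0.115 ]
hingepinT [0.6361 0.0897 0.135 ]
hingepinB [0.3847 0.0906 0.135 ]
handT [0.556 0.399 0.143]
handB [0.4625 0.398  0.143 ]
panTL [ 0.5647 -0.2823  0.06  ]
panTR [ 0.5725 -0.4061  0.06  ]
panBR [ 0.4013 -0.4088  0.06  ]
panBL [ 0.3906 -0.2832  0.06  ]
filt [0.5812 0.2855 0.144 ]
filt [0.5505 0.232  0.144 ]
filt [0.5047 0.29   0.144 ]
filt [0.4684 0.2356 0.144 ]
filt [0.4285 0.285  0.144 ]
ball [0.5993 0.2028 0.15  ]
ball [0.5481 0.1832 0.15  ]
ball [0.4727 0.1781 0.15  ]
ball [0.4796 0.1326 0.15  ]
ball [0.4199 0.201  0.15  ]
tamper [ 0.3204 -0.2724  0.05  ]
cup [0.3122 0.305  0.055 ]
mug [ 0.7247 -0.2946  0.09  ]
jarlid1 [0.5089 0.0579 0.12  ]
lid2 [ 0.4132 -0.0391  0.12  ]
```

View pics/c1.png

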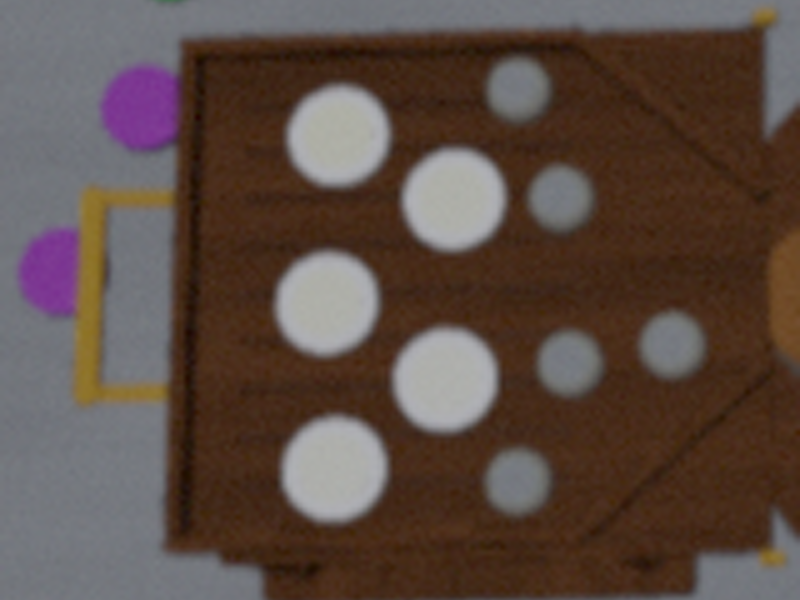

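```bash
cat > plan.py <<'E'
import sys,json
from h import *
def plan(wps,step=.05,dth=10.,start=None,out=True):
    """wps: list of (x,y,z,yaw) or +(step,) ; prints rows from the present pose"""
    o=telemetry.get_obs(); p=np.array(o['tool_pos']); yaw=o['tool_rot'][2]; print('at',p.round(4),round(yaw,1),'t',o['time_s'],'g',round(o['grip_width'],4),'f',o['force'].round(1))
    rows=[];tw=[]
    for w in wps:
        g=np.array(w[:3]); st=w[4] if len(w)>4 else step
        dy=(w[3]-yaw+180)%360-180
        n=max(1,int(np.ceil(max(np.linalg.norm(g-p)/st,abs(dy)/dth)-1e-6)))
        q0=p.copy();y0=yaw
        for i in range(1,n+1):
            t=q0+(g-q0)*i/n; ty=y0+dy*i/n
            M=R.from_euler('xyz',[180,0,yaw],degrees=True).as_matrix()
            d=(M.T@(t-p)*100).round(1); a=round(-(ty-yaw),1)
            rows.append(d.tolist());tw.append(a)
            p=p+M@d/100; yaw=yaw-a
    for i in range(0,len(rows),10): print(json.dumps({'translation':rows[i:i+10],'twist':tw[i:i+10]}).replace(' ',''))
E
python3 -c "
from plan import *
plan([(.156,.63,.30,76),(.50,.30,.30,40),(.512,-.164,.26,0)],step=.055)"
```

```text
at [0.1556 0.6306 0.2215] 76.1 t 0.1 g 0.0869 f [-0.1  0.2  0.1]
{"translation":[[-0.0,0.0,-3.9],[-0.0,0.1,-3.9],[-2.6,4.6,-0.0],[-2.4,4.8,-0.0],[-1.9,4.9,-0.0],[-1.7,5.0,-0.0],[-1.2,5.1,-0.0],[-1.0,5.3,-0.0],[-0.5,5.2,-0.0],[-0.2,5.3,-0.0]],"twist":[0.1,0.0,4.0,4.0,4.0,4.0,4.0,4.0,4.0,4.0]}
{"translation":[[0.2,5.3,-0.0],[-3.2,4.0,0.4],[-2.9,4.3,0.5],[-2.6,4.5,0.4],[-2.2,4.6,0.5],[-1.8,4.9,0.4],[-1.4,4.9,0.4],[-1.1,5.1,0.5],[-0.7,5.1,0.4],[-0.2,5.1,0.5]],"twist":[4.0,4.4,4.5,4.4,4.5,4.4,4.5,4.4,4.5,4.4]}
```

Request:
arm_command --pt "0 0 -3.9" --pt "0 0 -3.9" --pt "-2.6 4.6 0" --pt "-2.4 4.8 0" --pt "-1.9 4.9 0" --pt "-1.7 5.0 0" --pt "-1.2 5.1 0" --pt "-1.0 5.3 0" --pt "-0.5 5.2 0" --pt "-0.2 5.3 0" --twist '[0,0,4,4,4,4,4,4,4,4]' --grip 60

```text
time_s: 1.35
tool_pos: [0.4631, 0.3294, 0.2966]
tool_rot: [179.9, 0.6, 43.8]
force: [0.1, 1.2, 1.2]
grip_width: 0.0524
```

Request:
arm_command --pt "0.2 5.3 0" --pt "-3.2 4.0 0.4" --pt "-2.9 4.3 0.5" --pt "-2.6 4.5 0.4" --pt "-2.2 4.6 0.5" --pt "-1.8 4.9 0.4" --pt "-1.4 4.9 0.4" --pt "-1.1 5.1 0.5" --pt "-0.7 5.1 0.4" --pt "-0.2 5.1 0.5" --twist '[4,4.4,4.5,4.4,4.5,4.4,4.5,4.4,4.5,4.4]'

```text
time_s: 2.6
tool_pos: [0.5045, -0.1888, 0.2566]
tool_rot: [179.4, 0.5, -1.8]
force: [0.6, 1.0, 0.4]
grip_width: 0.052
```

```bash
python3 -c "
from plan import *
plan([(.51,-.1645,.26,0)])"
```

```text
at [ 0.5045 -0.1888  0.2566] -1.8 t 2.6 g 0.052 f [0.6 1.  0.4]
{"translation":[[0.5,-2.4,-0.3]],"twist":[-1.8]}
```

Request:
arm_command --pt "0.5 -2.4 -0.3" --pt "0 0 0" --twist '[-1.8,0]'

```text
time_s: 2.85
tool_pos: [0.5086, -0.1692, 0.2585]
tool_rot: [179.3, 0.6, -0.5]
force: [0.5, 1.0, 0.6]
grip_width: 0.052
```

```bash
python3 -c "
from plan import *
c,E=snap('wrist','w1.png'); print(E.round(3).tolist())
print(w2p('w1.png',(.5118,-.165,.139)))
plan([(.5118,-.165,.26,0),(.5118,-.165,.098,0)])"
```

```text
[[1.0, 0.006, 0.013, 0.512], [-0.01, 0.95, 0.313, -0.084], [-0.01, -0.313, 0.95, 0.419], [0.0, 0.0, 0.0, 1.0]]
(np.float64(286.4501704904408), np.float64(199.23180841956602))
at [ 0.5078 -0.1715  0.2586] -0.6 t 2.9 g 0.0525 f [-1.5 -0.8 -0.2]
{"translation":[[0.4,-0.7,-0.1],[-0.0,0.0,4.0],[-0.0,0.0,4.1],[-0.0,0.0,4.0],[-0.0,0.0,4.1]],"twist":[-0.6,-0.0,-0.0,-0.0,-0.0]}
```

View pics/w1.png

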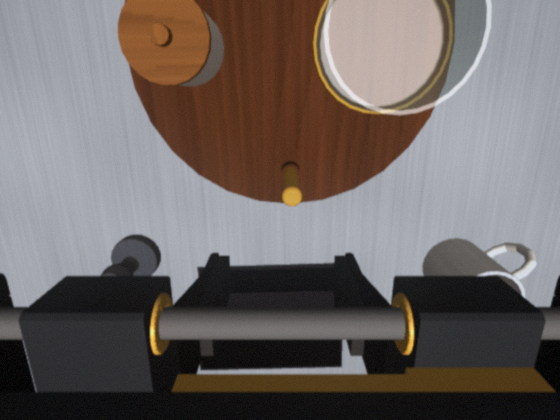

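Request:
arm_command --pt "0.5 -0.7 0" --pt "0 0 4.0" --pt "0 0 4.1" --pt "0 0 4.0" --pt "0 0 4.0" --pt "0 0 0" --pt "0 0 0" --twist '[-0.6,0,0,0,0,0,0]'

```text
time_s: 3.78
tool_pos: [0.5159, -0.1592, 0.0952]
tool_rot: [179.3, 0.3, 0.7]
force: [0.1, -0.5, 0.8]
grip_width: 0.052
```

Request:
arm_command --pt "0 0 0" --pt "0 0 0" --pt "0 0 0" --twist '[0,0,0]' --grip 30 --force 10

```text
time_s: 4.15
tool_pos: [0.5188, -0.1593, 0.0991]
tool_rot: [179.3, -0.1, 0.8]
force: [0.5, -1.4, -0.1]
grip_width: 0.0307
```

```bash
python3 -c "
from plan import *
C=np.array([.5125,-.039])
w=[]
for a in np.radians(np.arange(6,97,6)):
    w.append((C[0]+.125*np.sin(a),C[1]-.125*np.cos(a),.098,np.degrees(a)))
plan(w)"
```

```text
at [ 0.5188 -0.1593  0.0991] 0.8 t 4.15 g 0.0307 f [ 0.5 -1.4 -0.1]
{"translation":[[0.7,0.4,0.1],[1.3,-0.1,0.0],[1.3,-0.0,0.0],[1.3,-0.1,0.0],[1.3,-0.1,0.0],[1.3,-0.0,0.0],[1.3,-0.1,0.0],[1.3,-0.1,0.0],[1.3,-0.0,0.0],[1.3,-0.1,0.0]],"twist":[-5.2,-6.0,-6.0,-6.0,-6.0,-6.0,-6.0,-6.0,-6.0,-6.0]}
{"translation":[[1.3,-0.1,0.0],[1.3,-0.0,0.0],[1.4,-0.1,0.0],[1.3,-0.1,0.0],[1.3,-0.1,0.0],[1.3,-0.0,0.0]],"twist":[-6.0,-6.0,-6.0,-6.0,-6.0,-6.0]}
```

Request:
arm_command --pt "0.7 0.4 0" --pt "1.3 0 0" --pt "1.3 0 0" --pt "1.3 0 0" --pt "1.3 0 0" --pt "1.3 0 0" --pt "1.3 -0.1 0" --pt "1.3 -0.1 0" --pt "1.3 0 0" --pt "1.3 -0.1 0" --twist '[-5.2,-6,-6,-6,-6,-6,-6,-6,-6,-6]'

```text
time_s: 5.4
tool_pos: [0.6209, -0.1053, 0.1008]
tool_rot: [179.8, 0.6, 61.6]
force: [0.9, -0.8, 0.7]
grip_width: 0.0265
```

```bash
python3 -c "
from plan import *
C=np.array([.5125,-.039])
o=telemetry.get_obs();p=o['tool_pos'][:2]-C;print(np.hypot(*p),np.degrees(np.arctan2(p[0],-p[1])))
a0=np.degrees(np.arctan2(p[0],-p[1]))
w=[]
for a in np.radians(np.linspace(a0,94,int((94-a0)/6)+2)[1:]):
    w.append((C[0]+.125*np.sin(a),C[1]-.125*np.cos(a),.098,np.degrees(a)))
plan(w)"
```

```text
0.12707965771125204 58.52961207131465
at [ 0.6209 -0.1053  0.1008] 61.6 t 5.4 g 0.0265 f [ 0.9 -0.8  0.7]
{"translation":[[1.3,-0.2,0.3],[1.3,-0.1,-0.0],[1.3,-0.0,-0.0],[1.3,-0.1,-0.0],[1.3,-0.1,-0.0],[1.2,-0.1,-0.0]],"twist":[-2.8,-5.9,-5.9,-5.9,-6.0,-5.9]}
```

Request:
arm_command --pt "1.3 -0.2 0.2" --pt "1.3 -0.1 0" --pt "1.3 0 0" --pt "1.3 -0.1 0" --pt "1.3 -0.1 0" --pt "1.2 -0.1 0" --pt "0 0 0" --pt "0 0 0" --twist '[-2.8,-5.9,-5.9,-5.9,-6,-5.9,0,0]'

```text
time_s: 6.4
tool_pos: [0.6373, -0.0259, 0.0981]
tool_rot: [-179.9, 0.7, 94.9]
force: [0.4, -0.2, 0.5]
grip_width: 0.026
```

```bash
python3 -c "
from plan import *
C=np.array([.5125,-.039])
o=telemetry.get_obs();p=o['tool_pos'][:2]-C;print(np.hypot(*p),np.degrees(np.arctan2(p[0],-p[1])))
c,E=snap('top','t1.png');a=c['img'][110:320,120:400];cv2.imwrite('pics/t1c.png',cv2.resize(a,(800,600),interpolation=2))
print(w2p('t1.png',(.6375,-.039,.139)))"
```

```text
0.12550273794428335 95.9753321381501
(np.float64(318.5290694495915), np.float64(151.01186956931014))
```

View pics/t1c.png

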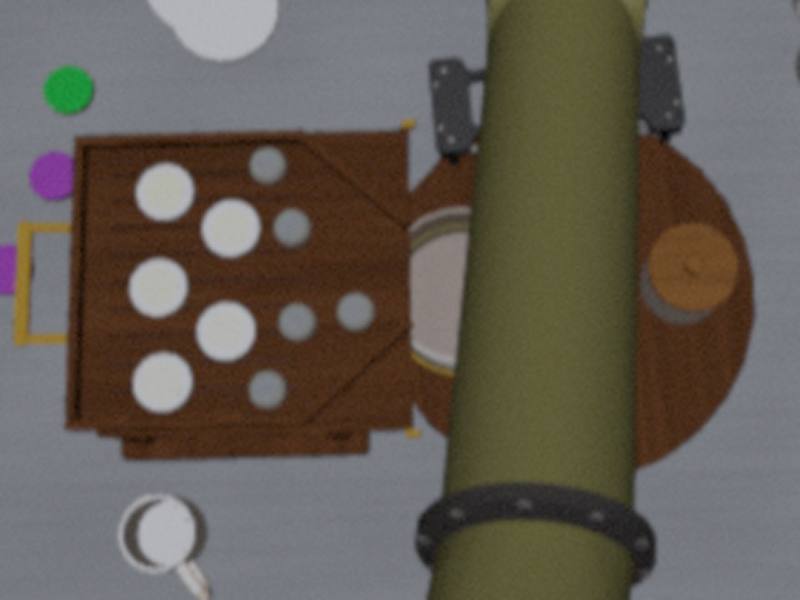

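```bash
python3 -c "
from plan import *
plan([(.637,-.0275,.26,93),(.51,.399,.26,90),(.51,.399,.26,90)],step=.055)"
```

```text
at [ 0.6373 -0.0258  0.0982] 94.9 t 6.45 g 0.0261 f [-0.8  0.2 -0.3]
{"translation":[[-0.1,-0.0,-5.4],[-0.0,-0.0,-5.4],[-0.1,-0.0,-5.4],[4.8,-1.2,0.0],[4.8,-1.2,0.0],[4.8,-1.2,0.0],[4.8,-1.2,0.0],[4.8,-1.3,0.0],[4.8,-1.3,0.0],[4.7,-1.4,0.0]],"twist":[0.6,0.7,0.6,0.3,0.4,0.3,0.3,0.4,0.3,0.3]}
{"translation":[[4.8,-1.3,0.0],[4.7,-1.4,0.0],[0.0,-0.0,0.0]],"twist":[0.4,0.3,0.0]}
```

Request:
arm_command --pt "0 0 0" --pt "-0.1 0 -5.4" --pt "0 0 -5.4" --pt "-0.1 0 -5.4" --pt "4.8 -1.2 0" --pt "4.8 -1.2 0" --pt "4.8 -1.2 0" --pt "4.8 -1.2 0" --pt "4.8 -1.3 0" --pt "4.8 -1.3 0" --twist '[0,0.6,0.7,0.6,0.3,0.4,0.3,0.3,0.4,0.3]' --grip 42

```text
time_s: 7.7
tool_pos: [0.5576, 0.2562, 0.2624]
tool_rot: [179.9, 0.8, 89.3]
force: [0.1, 0.1, 0.3]
grip_width: 0.037
```

Request:
arm_command --pt "4.7 -1.4 0" --pt "4.8 -1.3 0" --pt "3.5 -1 0" --pt "0 0 0" --pt "0 0 0" --twist '[0.4,0.3,0,0,0]'

```text
time_s: 8.32
tool_pos: [0.5204, 0.3934, 0.2596]
tool_rot: [179.9, 0.8, 88.6]
force: [0.1, -0.6, 0.1]
grip_width: 0.0362
```

```bash
python3 -c "
from plan import *
c,E=snap('wrist','w2.png'); print(w2p('w2.png',(.556,.399,.143)),w2p('w2.png',(.4625,.398,.143)))
c,E=snap('scene','s1.png')
plan([(.509,.399,.26,90),(.509,.399,.124,90)],step=.045)"
```

```text
(np.float64(291.0585658746527), np.float64(246.01093842792707)) (np.float64(287.5334402084148), np.float64(132.88212634441967))
at [0.5203 0.3934 0.2597] 88.6 t 8.425 g 0.0365 f [-0.2  0.1  0.1]
{"translation":[[0.5,-1.1,-0.0],[0.0,-0.0,3.4],[0.0,-0.0,3.4],[0.0,-0.0,3.4],[0.0,-0.0,3.4]],"twist":[-1.4,-0.0,-0.0,-0.0,-0.0]}
```

View pics/w2.png

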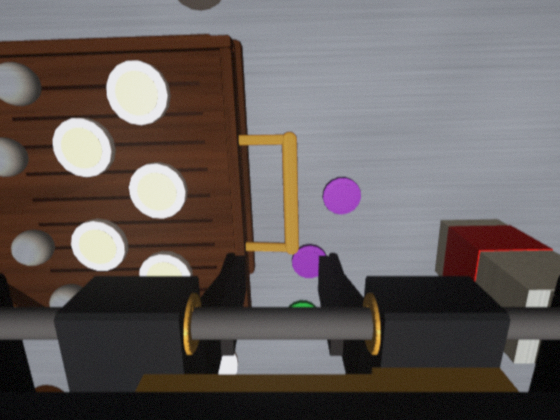

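Request:
arm_command --pt "0.6 -1.1 0" --pt "0 0 3.4" --pt "0 0 3.4" --pt "0 0 3.4" --pt "0 0 3.2" --pt "0 0 0" --pt "0 0 0" --twist '[-1.2,0,0,0,0,0,0]'

```text
time_s: 9.3
tool_pos: [0.5101, 0.3959, 0.1268]
tool_rot: [179.7, 0.5, 89.6]
force: [0.2, 0.1, -0.1]
grip_width: 0.0364
```

Request:
arm_command --pt "0 0 0" --pt "0 0 0" --pt "0 0 0" --pt "0 0 0" --twist '[0,0,0,0]' --grip 0 --force 25

```text
time_s: 9.8
tool_pos: [0.5116, 0.399, 0.1311]
tool_rot: [179.4, 0.1, 89.7]
force: [1.7, 3.3, -3.5]
grip_width: 0.0109
```

Request:
arm_command --pt "0 0 -0.4" --pt "0 0 -0.4" --pt "0 0 -0.4" --pt "0 0 -0.4" --pt "0 0 -0.4" --pt "-0.1 0 -0.4" --pt "0 0 -0.4" --pt "-0.1 0 -0.4" --pt "0 0 -0.4" --pt "-0.1 0 -0.4" --twist '[0,0,0,0,0,0,0,0,0,0]'

```text
time_s: 11.05
tool_pos: [0.5115, 0.3953, 0.1714]
tool_rot: [179.4, 0.2, 89.6]
force: [3.4, 4.5, -6.3]
grip_width: 0.0112
```

```bash
python3 -c "
from plan import *
c,E=snap('scene','s2.png');a=c['img'][140:350,180:460];cv2.imwrite('pics/s2c.png',cv2.resize(a,(800,600),interpolation=2))
plan([])"
```

```text
at [0.5116 0.3952 0.1721] 89.6 t 11.1 g 0.0112 f [ 1.6  1.5 -4.7]
```

View pics/s2c.png

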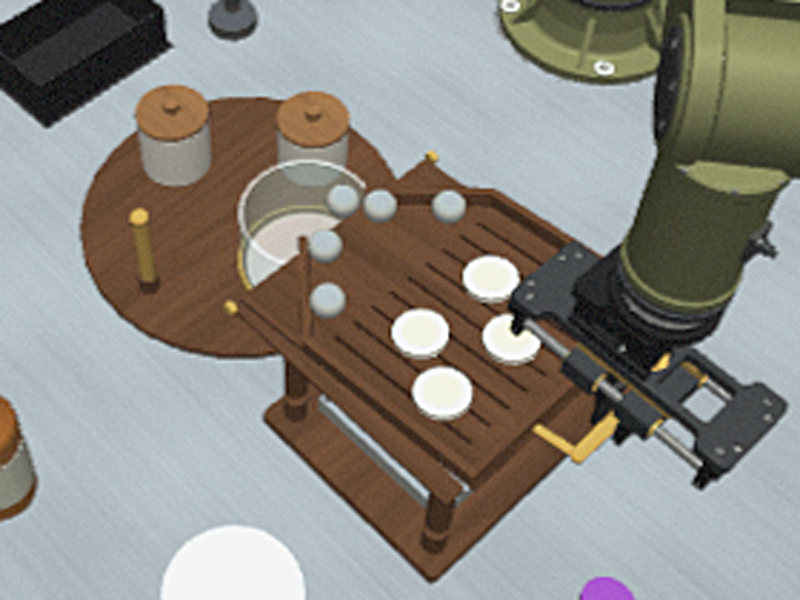

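Request:
arm_command --pt "0 0 0" --pt "0 0 0" --pt "0 0 -0.2" --pt "0 0 -0.3" --pt "-0.1 0 -0.3" --pt "0 0 -0.3" --pt "-0.1 0 -0.3" --pt "0 0 -0.3" --pt "0 0 -0.1" --pt "0 0 0" --twist '[0,0,0,0,0,0,0,0,0,0]'

```text
time_s: 12.35
tool_pos: [0.5115, 0.3916, 0.1913]
tool_rot: [179.4, 0.3, 89.6]
force: [1.9, 1.7, -5.2]
grip_width: 0.0104
```

```bash
python3 -c "
from plan import *
c,E=snap('scene','s3.png');a=c['img'][140:350,180:460];cv2.imwrite('pics/s3c.png',cv2.resize(a,(800,600),interpolation=2))
plan([])"
```

```text
at [0.5116 0.3916 0.1913] 89.6 t 12.4 g 0.0111 f [ 1.8  1.  -4.6]
```

View pics/s3c.png

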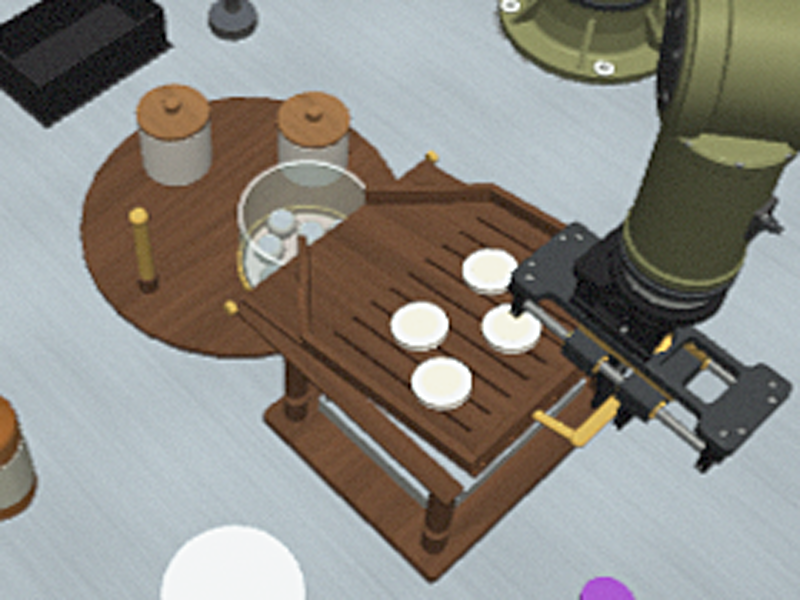

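Request:
arm_command --pt "0 0 0" --pt "0 0 0.5" --pt "0 0 0.6" --pt "0.1 0 0.6" --pt "0 0 0.6" --pt "0.1 0 0.6" --pt "0 0 0.6" --pt "0.1 0 0.6" --pt "0 0 0.6" --pt "0.1 0 0.6" --twist '[0,0,0,0,0,0,0,0,0,0]'

```text
time_s: 13.65
tool_pos: [0.5111, 0.3989, 0.1361]
tool_rot: [179.4, 0.1, 89.8]
force: [1.5, 0.8, -2.6]
grip_width: 0.0113
```

Request:
arm_command --pt "0 0 0.4" --pt "0 0 0.3" --pt "0 0 0" --twist '[0,0,0]'

```text
time_s: 14.02
tool_pos: [0.5112, 0.399, 0.1332]
tool_rot: [179.4, -0.0, 89.7]
force: [0.5, 3.2, -5.2]
grip_width: 0.0109
```

Request:
arm_command --pt "0 0 0" --pt "0 0 0" --pt "0 0 0" --pt "0 0 -4.5" --pt "0 0 -4.5" --pt "0 0 -4.5" --pt "-4.5 0 0" --pt "-4.5 0 0" --pt "-4.5 0 0" --pt "0 0 0" --twist '[0,0,0,0,0,0,0,0,0,0]' --grip 42

```text
time_s: 15.28
tool_pos: [0.5101, 0.2552, 0.2724]
tool_rot: [179.4, 0.4, 89.5]
force: [-0.1, 0.7, 0.2]
grip_width: 0.0363
```

```bash
python3 -c "
from plan import *
plan([(.50,.12,.32,45),(.50,-.02,.36,0),(.50,-.02,.36,0)])"
```

```text
at [0.5101 0.2552 0.2724] 89.5 t 15.275 g 0.0363 f [-0.1  0.7  0.2]
{"translation":[[-2.7,-0.2,-1.0],[-2.7,0.3,-0.9],[-2.6,0.6,-1.0],[-2.5,1.1,-0.9],[-2.3,1.4,-1.0],[-2.0,2.0,-0.8],[-1.6,2.3,-0.8],[-1.3,2.5,-0.8],[-0.9,2.6,-0.8],[-0.4,2.8,-0.8]],"twist":[8.9,8.9,8.9,8.9,8.9,9.0,9.0,9.0,9.0,9.0]}
{"translation":[[-0.0,0.0,0.0]],"twist":[-0.0]}
```

Request:
arm_command --pt "-2.7 -0.2 -1.0" --pt "-2.7 0.3 -0.9" --pt "-2.6 0.6 -1.0" --pt "-2.5 1.1 -0.9" --pt "-2.3 1.4 -1.0" --pt "-2.0 2.0 -0.8" --pt "-1.6 2.3 -0.8" --pt "-1.3 2.5 -0.8" --pt "-0.9 2.6 -0.8" --pt "-0.4 0 -0.8" --twist '[8.9,8.9,8.9,8.9,8.9,9,9,9,9,9]' --grip 70

```text
time_s: 16.52
tool_pos: [0.4898, 0.0077, 0.3639]
tool_rot: [179.6, -0.4, -2.5]
force: [-0.1, -0.9, -1.2]
grip_width: 0.0611
```

```bash
python3 -c "
from plan import *
c,E=snap('wrist','w3.png')
cv2.imwrite('pics/w3b.png',cv2.resize(c['img'],(800,600),interpolation=2))
plan([])"
```

```text
at [0.4898 0.0091 0.365 ] -2.7 t 16.575 g 0.0611 f [0.  0.6 1.4]
```

View pics/w3b.png

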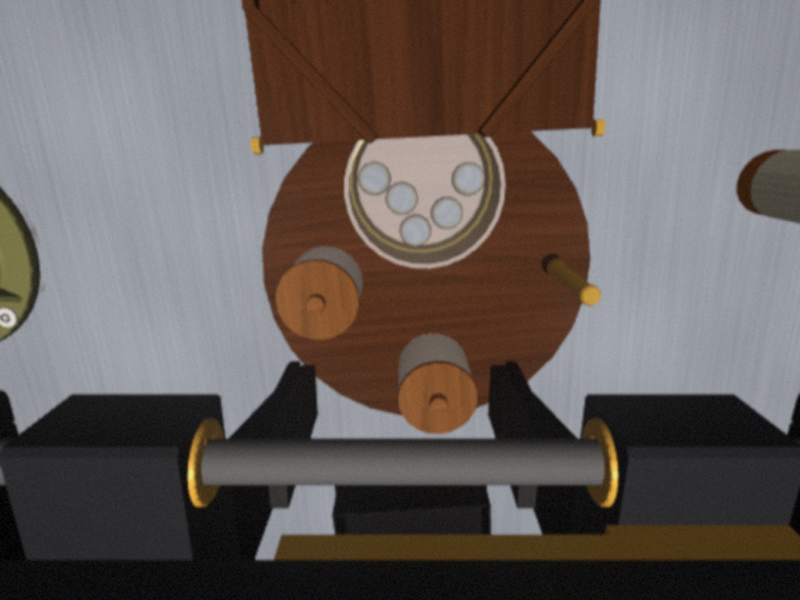

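```bash
cat >> plan.py <<'E'
def filters(fn='tf.png'):
    c,E=snap('top',fn); im=c['img'][130:290,110:275].astype(int)
    m=((im.min(2)>150)&(im.max(2)-im.min(2)<40)).astype(np.uint8)
    n,_,st,ce=cv2.connectedComponentsWithStats(m)
    for s,k in zip(st[1:],ce[1:]):
        if s[4]>60: print('blob',k.round(1)+[110,130],s[4],s[2:4],p2w(fn,k[0]+110,k[1]+130,.142)[:2].round(4))
E
python3 -c "
from plan import *
filters()
plan([(.5505,.235,.22,0),(.5505,.235,.22,0)])"
```

```text
blob [177.2 176.6] 269 [19 18] [0.5829 0.2874]
blob [200.3 189.4] 276 [19 18] [0.5517 0.2339]
blob [175.  210.1] 283 [19 19] [0.5048 0.2905]
blob [198.6 225.4] 286 [20 19] [0.4687 0.2363]
blob [176.4 243.4] 293 [20 19] [0.4293 0.2856]
at [0.49   0.01   0.3644] -2.1 t 16.625 g 0.0609 f [0.3 0.2 0.4]
{"translation":[[0.9,-3.8,2.4],[0.9,-3.8,2.4],[0.9,-3.7,2.4],[0.9,-3.8,2.4],[1.0,-3.8,2.4],[1.0,-3.7,2.4],[-0.0,-0.0,0.0]],"twist":[-0.3,-0.4,-0.3,-0.4,-0.3,-0.4,0.0]}
```

Request:
arm_command --pt "0.9 -3.8 2.4" --pt "0.9 -3.8 2.4" --pt "0.9 -3.7 2.4" --pt "0.9 -3.8 2.4" --pt "1.0 -3.8 2.4" --pt "1.1 -3.6 2.4" --pt "0 0 0" --pt "0 0 0" --twist '[-0.3,-0.4,-0.3,-0.4,-0.3,-0.4,0,0]'

```text
time_s: 17.62
tool_pos: [0.5512, 0.2472, 0.2116]
tool_rot: [179.6, -0.4, 2.2]
force: [-0.5, 0.2, -0.4]
grip_width: 0.0608
```

```bash
python3 -c "
from plan import *
c,E=snap('wrist','w4.png')
for p in [(.5829,.2874),(.5517,.2339),(.5048,.2905),(.4687,.2363)]: print(w2p('w4.png',p+(.144,)))
plan([(.5517,.2339,.22,0),(.5517,.2339,.139,0)],step=.04)"
```

```text
(np.float64(331.4392219739897), np.float64(170.1763256775887))
(np.float64(280.4543239177443), np.float64(244.7644940204362))
(np.float64(210.58713439837248), np.float64(161.2060005365793))
(np.float64(159.8752335445923), np.float64(237.80027184993662))
at [0.5508 0.2475 0.2115] 2.2 t 17.675 g 0.0608 f [ 0.8  0.9 -0.3]
{"translation":[[0.0,1.4,-0.9],[0.0,-0.0,2.7],[0.0,-0.0,2.7],[0.0,-0.0,2.7]],"twist":[2.2,-0.0,-0.0,-0.0]}
```

View pics/w4.png

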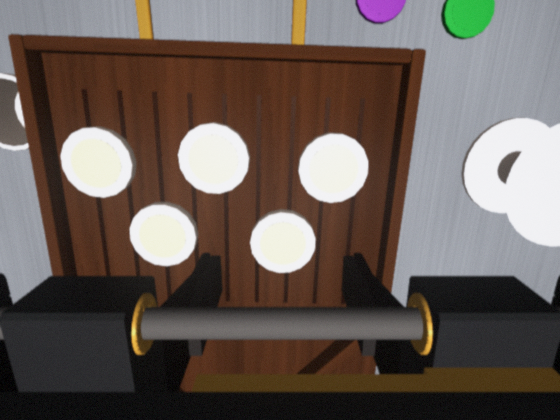

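Request:
arm_command --pt "0.1 1.2 0" --pt "0 0 2.5" --pt "0 0 2.5" --pt "0 0 0" --pt "0 0 0" --twist '[2.2,0,0,0,0]'

```text
time_s: 18.3
tool_pos: [0.5567, 0.2271, 0.1669]
tool_rot: [179.8, -0.9, -0.8]
force: [1.0, 0.7, 0.4]
grip_width: 0.0609
```

```bash
python3 -c "
from plan import *
plan([(.5525,.235,.139,0)],step=.02)"
```

```text
at [0.5567 0.2271 0.1669] -0.8 t 18.3 g 0.0609 f [1.  0.7 0.4]
{"translation":[[-0.2,-0.4,1.4],[-0.2,-0.4,1.4]],"twist":[-0.4,-0.4]}
```

Request:
arm_command --pt "-0.3 -0.6 0.3" --pt "-0.1 0 1.0" --pt "0 0 0.9" --pt "0 0 0" --pt "0 0 0" --twist '[0,0,0,0,0]'

```text
time_s: 18.92
tool_pos: [0.5538, 0.2339, 0.1456]
tool_rot: [179.9, -1.0, -0.9]
force: [-0.6, 0.6, -0.6]
grip_width: 0.061
```

```bash
python3 -c "
from plan import *
plan([(.5525,.235,.138,0)],step=.02)"
```

```text
at [0.5538 0.2339 0.1456] -0.9 t 18.925 g 0.061 f [-0.6  0.6 -0.6]
{"translation":[[-0.1,-0.1,0.8]],"twist":[-0.9]}
```

Request:
arm_command --pt "0 0 0.7" --pt "0 0 0" --pt "0 0 0" --twist '[0,0,0]'

```text
time_s: 19.3
tool_pos: [0.5542, 0.234, 0.1383]
tool_rot: [179.9, -1.1, -0.9]
force: [-0.4, -0.9, 0.7]
grip_width: 0.0612
```

Request:
arm_command --pt "0 0 0" --pt "0 0 0" --pt "0 0 0" --pt "0 0 0" --twist '[0,0,0,0]' --grip 0 --force 20

```text
time_s: 19.8
tool_pos: [0.5543, 0.2339, 0.1386]
tool_rot: [179.9, -1.1, -0.9]
force: [-0.0, -0.1, -0.3]
grip_width: 0.0446
```

Request:
arm_command --pt "0 0 -1.5" --pt "0 0 -4" --pt "0 0 -5" --pt "0 4.5 -3" --pt "0 5 0" --pt "0 5 0" --pt "0 5 0" --twist '[0,0,0,0,0,0,0]'

```text
time_s: 20.68
tool_pos: [0.55, 0.0397, 0.2857]
tool_rot: [-179.9, -1.5, -0.3]
force: [1.0, -0.0, -0.5]
grip_width: 0.0449
```

```bash
python3 -c "
from plan import *
plan([(.5,-.28,.26,0),(.5,-.28,.26,0)],step=.055)"
```

```text
at [0.55   0.0397 0.2857] -0.3 t 20.675 g 0.0449 f [ 1.  -0.  -0.5]
{"translation":[[-0.8,5.3,0.4],[-0.8,5.4,0.5],[-0.8,5.3,0.4],[-0.9,5.3,0.4],[-0.8,5.4,0.4],[-0.8,5.3,0.5],[-0.0,-0.0,-0.0]],"twist":[-0.0,-0.1,-0.0,-0.1,-0.0,-0.1,0.0]}
```

Request:
arm_command --pt "-0.8 5.3 0.4" --pt "-0.8 5.4 0.5" --pt "-0.8 5.3 0.4" --pt "-0.9 5.3 0.4" --pt "-0.8 5.4 0.4" --pt "-0.8 5.0 0.4" --pt "0 3 0" --pt "0 0 0" --pt "0 0 0" --twist '[0,0,0,0,0,0,0,0,0]'

```text
time_s: 21.8
tool_pos: [0.4972, -0.3235, 0.2697]
tool_rot: [-179.9, -2.5, -0.7]
force: [0.4, 0.3, 0.7]
grip_width: 0.0454
```

```bash
python3 -c "
from plan import *
c,E=snap('wrist','w5.png')
for p in [(.574,-.299),(.574,-.407),(.398,-.407),(.398,-.299)]: print(w2p('w5.png',p+(.06,)))
plan([(.525,-.33,.24,0)])"
```

```text
(np.float64(345.40654116220264), np.float64(157.33550046487818))
(np.float64(341.5874233982003), np.float64(252.04614393263432))
(np.float64(185.8000613567716), np.float64(256.7595318583234))
(np.float64(175.92493880125312), np.float64(160.78344843815032))
at [ 0.4972 -0.3235  0.2698] -0.7 t 21.85 g 0.0447 f [ 0.7 -0.9 -0.6]
{"translation":[[2.8,0.6,3.0]],"twist":[-0.7]}
```

View pics/w5.png

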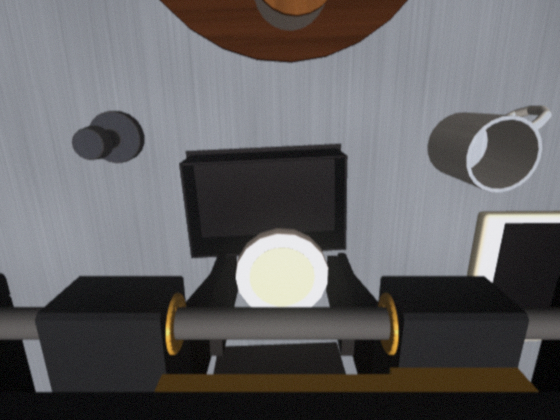

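Request:
arm_command --pt "1.4 2.4 0" --pt "1.2 2.2 0" --pt "0 0 4" --pt "0 0 4" --pt "0 0 4" --pt "0 0 4" --pt "0 0 3" --pt "0 0 0" --pt "0 0 0" --twist '[0,0,0,0,0,0,0,0,0]'

```text
time_s: 22.98
tool_pos: [0.5437, -0.3534, 0.0804]
tool_rot: [-179.5, -3.1, 0.8]
force: [-0.1, -0.3, -0.1]
grip_width: 0.0447
```

```bash
python3 -c "
from plan import *
plan([(.525,-.372,.037,0)],step=.02)"
```

```text
at [ 0.5437 -0.3534  0.0804] 0.8 t 22.975 g 0.0447 f [-0.1 -0.3 -0.1]
{"translation":[[-0.6,0.6,1.4],[-0.7,0.6,1.5],[-0.6,0.6,1.4]],"twist":[0.3,0.2,0.3]}
```

Request:
arm_command --pt "-1.5 1.5 0" --pt "-0.4 0.3 1" --pt "-0.1 0 1.5" --pt "0 0 1.5" --pt "0 0 0" --pt "0 0 0" --twist '[0,0,0,0,0,0]'

```text
time_s: 23.72
tool_pos: [0.5261, -0.3739, 0.0395]
tool_rot: [-179.6, -3.3, 0.8]
force: [-0.1, -0.0, -0.4]
grip_width: 0.0446
```

Request:
arm_command --pt "0 0 0" --pt "0 0 0" --pt "0 0 -3" --pt "0 0 -5" --pt "0 0 -5" --pt "0 0 -4" --pt "0 -1 -4" --twist '[0,0,0,0,0,0,0]' --grip 67

```text
time_s: 24.6
tool_pos: [0.513, -0.3644, 0.254]
tool_rot: [-179.6, -3.1, 0.8]
force: [0.6, 0.7, -0.4]
grip_width: 0.0584
```

```bash
python3 -c "
from plan import *
plan([(.47,.236,.25,0),(.47,.236,.25,0)],step=.055)"
```

```text
at [ 0.513  -0.3644  0.254 ] 0.8 t 24.6 g 0.0584 f [ 0.6  0.7 -0.4]
{"translation":[[-0.3,-5.5,0.0],[-0.3,-5.4,0.1],[-0.4,-5.5,0.0],[-0.3,-5.4,0.0],[-0.4,-5.5,0.1],[-0.3,-5.5,0.0],[-0.4,-5.4,0.1],[-0.3,-5.5,-0.0],[-0.4,-5.5,0.0],[-0.4,-5.4,0.1]],"twist":[0.1,0.0,0.1,0.1,0.0,0.1,0.1,0.0,0.1,0.1]}
{"translation":[[-0.4,-5.5,-0.0],[0.0,0.0,-0.0]],"twist":[0.1,-0.0]}
```

Request:
arm_command --pt "-0.3 -5.5 0" --pt "-0.3 -5.5 0" --pt "-0.3 -5.5 0" --pt "-0.3 -5.5 0" --pt "-0.4 -5.5 0" --pt "-0.3 -5.5 0" --pt "-0.4 -5.5 0" --pt "-0.3 -5.5 0" --pt "-0.4 -5.5 0" --pt "-0.4 -5.3 0" --twist '[0,0,0,0,0,0,0,0,0,0]'

```text
time_s: 25.85
tool_pos: [0.4755, 0.1926, 0.2653]
tool_rot: [-179.6, -4.5, 0.1]
force: [0.9, -0.0, -0.3]
grip_width: 0.0583
```

```bash
python3 -c "
from plan import *
filters('tf1.png')
plan([(.4695,.238,.19,0)])"
```

```text
at [0.4732 0.2019 0.2649] 0.7 t 25.9 g 0.0582 f [-0.5  7.7  0.5]
{"translation":[[-0.2,-1.8,3.7],[-0.1,-1.8,3.8]],"twist":[0.3,0.4]}
```

Request:
arm_command --pt "-0.4 -1.8 1.2" --pt "-0.2 -1.0 1.5" --pt "0 -0.3 1.5" --pt "0 0 1.5" --pt "0 0 1" --pt "0 0 0" --pt "0 0 0" --twist '[0.4,0,0,0,0,0,0]'

```text
time_s: 26.78
tool_pos: [0.4735, 0.2319, 0.1952]
tool_rot: [-179.4, -4.5, 0.1]
force: [-0.3, -0.4, -0.2]
grip_width: 0.0582
```

```bash
python3 -c "
from plan import *
print(telemetry.get_obs()['tool_rot'],telemetry.get_obs()['qpos'].round(1))
plan([(.4695,.238,.138,0)],step=.02)"
```

```text
[-1.79369552e+02 -4.51037231e+00  1.22327554e-01] [-37.6   0.9   7.5 106.6   1.7  68.3 -30.5]
at [0.4735 0.2319 0.1952] 0.1 t 26.775 g 0.0582 f [-0.3 -0.4 -0.2]
{"translation":[[-0.1,-0.2,1.9],[-0.2,-0.2,1.9],[-0.1,-0.2,1.9]],"twist":[0.0,0.1,0.0]}
```

```bash
python3 - <<'E'
s=open('plan.py').read()
s=s.replace("M=R.from_euler('xyz',[180,0,yaw],degrees=True).as_matrix()","M=(R.from_euler('z',yaw-Y0,degrees=True)*R0).as_matrix() if abs(yaw-Y0)<20 else R.from_euler('xyz',[180,0,yaw],degrees=True).as_matrix()")
s=s.replace("rows=[];tw=[]","rows=[];tw=[];Y0=yaw;R0=R.from_euler('xyz',o['tool_rot'],degrees=True);print('rot',np.round(o['tool_rot'],1))")
open('plan.py','w').write(s)
E
python3 -c "
from plan import *
plan([(.4695,.238,.185,0),(.4695,.238,.1385,0)],step=.015)"
```

```text
at [0.4735 0.2319 0.1952] 0.1 t 26.775 g 0.0582 f [-0.3 -0.4 -0.2]
rot [-1.794e+02 -4.500e+00  1.000e-01]
{"translation":[[-0.5,-0.6,1.0],[-0.1,0.0,1.2],[-0.1,0.0,1.1],[-0.1,0.0,1.2],[-0.0,0.0,1.1]],"twist":[0.1,0.0,0.0,0.0,0.0]}
```

Request:
arm_command --pt "-0.4 -0.5 1.0" --pt "-0.1 0 1.1" --pt "-0.1 0 1.1" --pt "-0.1 0 1.1" --pt "0 0 0.6" --pt "0 0 0" --pt "0 0 0" --twist '[0,0,0,0,0,0,0]'

```text
time_s: 27.65
tool_pos: [0.4703, 0.2379, 0.1428]
tool_rot: [-179.3, -4.5, 0.1]
force: [-0.1, -0.2, 0.3]
grip_width: 0.0586
```

```bash
python3 -c "
from plan import *
plan([(.4695,.238,.1385,0)],step=.015)"
```

```text
at [0.4703 0.2379 0.1428] 0.1 t 27.65 g 0.0586 f [-0.1 -0.2  0.3]
rot [-1.793e+02 -4.500e+00  1.000e-01]
{"translation":[[-0.1,-0.0,0.4]],"twist":[0.1]}
```

Request:
arm_command --pt "-0.1 0 0.4" --pt "0 0 0" --pt "0 0 0" --twist '[0,0,0]'

```text
time_s: 28.02
tool_pos: [0.4701, 0.2382, 0.1393]
tool_rot: [-179.3, -4.6, 0.1]
force: [-0.3, 0.1, -0.2]
grip_width: 0.0585
```

Request:
arm_command --pt "0 0 0" --pt "0 0 0" --pt "0 0 0" --pt "0 0 0" --twist '[0,0,0,0]' --grip 0

```text
time_s: 28.52
tool_pos: [0.4702, 0.2383, 0.1395]
tool_rot: [-179.3, -4.6, 0.1]
force: [-0.1, -0.3, 0.3]
grip_width: 0.0448
```

Request:
arm_command --pt "0 0 -1.5" --pt "0 0 -3" --pt "0 0 -3" --pt "0 0 -3" --pt "0 2 -1" --pt "0 3 0" --pt "0 3.5 0" --pt "0 3.5 0" --pt "0 3.5 0" --pt "0 3.5 0" --twist '[0,0,0,0,0,0,0,0,0,0]'

```text
time_s: 29.78
tool_pos: [0.459, 0.0355, 0.2578]
tool_rot: [-179.3, -4.6, 0.1]
force: [-0.0, 0.1, -0.7]
grip_width: 0.0447
```

```bash
python3 -c "
from plan import *
plan([(.475,-.372,.26,0),(.475,-.372,.26,0)],step=.04)"
```

```text
at [0.459  0.0355 0.2578] 0.1 t 29.775 g 0.0447 f [-0.   0.1 -0.7]
rot [-1.793e+02 -4.600e+00  1.000e-01]
{"translation":[[0.1,3.7,-0.1],[0.2,3.7,-0.0],[0.1,3.7,-0.1],[0.2,3.7,-0.0],[0.1,3.7,-0.1],[0.1,3.7,-0.0],[0.2,3.7,-0.1],[0.1,3.7,-0.0],[0.2,3.7,-0.1],[0.1,3.7,-0.0]],"twist":[0.0,0.0,0.0,0.0,0.1,-0.0,-0.0,-0.0,0.0,0.0]}
{"translation":[[0.2,3.7,-0.1],[-0.0,0.0,0.0]],"twist":[0.0,0.0]}
```

Request:
arm_command --pt "0 3.7 0" --pt "0.1 3.7 0" --pt "0.1 3.7 0" --pt "0.1 3.7 0" --pt "0 3.7 0" --pt "0 3.7 0" --pt "0 3.7 0" --pt "0 3.7 0" --pt "0 3.7 0" --pt "0 3.7 0" --twist '[0,0,0,0,0,0,0,0,0,0]'

```text
time_s: 31.02
tool_pos: [0.4454, -0.3585, 0.2485]
tool_rot: [-179.0, -4.3, -0.6]
force: [1.8, 0.3, 0.3]
grip_width: 0.0445
```

```bash
python3 -c "
from plan import *
filters('tf2.png')
plan([(.453,-.371,.20,0),(.453,-.371,.08,0),(.453,-.371,.04,0)],step=.03)"
```

```text
blob [177.2 176.7] 268 [19 18] [0.5828 0.2875]
blob [175.  210.1] 279 [19 19] [0.5048 0.2906]
blob [176.4 243.3] 293 [20 19] [0.4293 0.2855]
at [ 0.4434 -0.3644  0.2484] -1.0 t 31.075 g 0.0453 f [-0.5 -2.3 -0.5]
rot [-179.3   -4.2   -1. ]
{"translation":[[0.3,0.4,2.4],[0.3,0.3,2.5],[-0.2,0.0,3.0],[-0.2,0.1,3.0],[-0.3,0.0,3.0],[-0.2,0.1,3.0],[-0.1,0.0,2.0],[-0.2,0.0,1.9]],"twist":[-0.5,-0.5,0.0,0.0,0.0,0.0,0.0,0.0]}
```

Request:
arm_command --pt "0.3 0 2.4" --pt "0.3 0 2.5" --pt "-0.2 0 3" --pt "-0.2 0 3" --pt "-0.2 0 3" --pt "-0.1 0 1.5" --pt "0 0 0" --twist '[-0.5,-0.5,0,0,0,0,0]'

```text
time_s: 31.95
tool_pos: [0.4424, -0.369, 0.0893]
tool_rot: [-179.3, -4.0, -0.7]
force: [-0.2, -0.6, -0.1]
grip_width: 0.0449
```

```bash
python3 -c "
from plan import *
plan([(.453,-.371,.07,0),(.453,-.371,.04,0)],step=.02)"
```

```text
at [ 0.4424 -0.369   0.0893] -0.7 t 31.95 g 0.0449 f [-0.2 -0.6 -0.1]
rot [-179.3   -4.    -0.7]
{"translation":[[0.5,0.1,1.0],[0.4,0.1,1.0],[-0.1,0.0,1.5],[-0.1,0.1,1.5]],"twist":[-0.3,-0.4,0.0,0.0]}
```

Request:
arm_command --pt "0.5 0.1 0.5" --pt "0.4 0.1 1.0" --pt "0 0 1.5" --pt "-0.1 0 1.5" --pt "0 0 0.3" --pt "0 0 0" --pt "0 0 0" --twist '[0,0,0,0,0,0,0]'

```text
time_s: 32.83
tool_pos: [0.4561, -0.3719, 0.0411]
tool_rot: [-179.4, -4.2, -0.7]
force: [0.4, 0.4, -0.7]
grip_width: 0.0448
```

Request:
arm_command --pt "0 0 0" --pt "0 0 0" --pt "0 0 -3" --pt "0 0 -4" --pt "0 0 -4" --pt "0 0 -4" --pt "0 0 -4" --pt "0 0 -2" --twist '[0,0,0,0,0,0,0,0]' --grip 67

```text
time_s: 33.83
tool_pos: [0.4398, -0.374, 0.2576]
tool_rot: [-179.3, -4.2, -0.7]
force: [0.2, 0.6, -0.0]
grip_width: 0.0584
```

```bash
python3 -c "
from plan import *
filters('tf3.png')
plan([(.57,.27,.25,90),(.57,.27,.25,90)],step=.036)"
```

```text
blob [177.2 176.7] 267 [19 18] [0.5827 0.2874]
blob [175.  210.2] 279 [19 19] [0.5047 0.2905]
blob [176.4 243.3] 290 [20 19] [0.4293 0.2856]
at [ 0.4404 -0.3748  0.2597] -0.7 t 33.875 g 0.0584 f [ 0.7 -1.4  2. ]
rot [-179.4   -4.4   -0.7]
{"translation":[[0.6,-3.4,0.1],[0.9,-3.3,0.2],[1.2,-3.3,0.2],[1.5,-3.1,0.2],[1.7,-3.0,0.2],[2.0,-2.9,0.0],[2.1,-2.7,0.1],[2.4,-2.4,0.0],[2.7,-2.3,0.1],[2.7,-2.1,0.0]],"twist":[-4.8,-4.7,-4.8,-4.8,-4.8,-4.7,-4.8,-4.8,-4.8,-4.7]}
{"translation":[[3.0,-1.8,0.1],[3.1,-1.5,0.0],[3.2,-1.3,0.1],[3.3,-1.1,0.0],[3.4,-0.7,0.1],[3.4,-0.5,0.0],[3.5,-0.2,0.1],[3.4,0.1,0.0],[3.5,0.4,0.1],[-0.0,0.0,-0.0]],"twist":[-4.8,-4.8,-4.8,-4.7,-4.8,-4.8,-4.8,-4.7,-4.8,-0.0]}
```

Request:
arm_command --pt "0.6 -3.4 0" --pt "0.9 -3.3 0" --pt "1.2 -3.3 0" --pt "1.5 -3.1 0" --pt "1.7 -3.0 0" --pt "2.0 -2.9 0" --pt "2.1 -2.7 0" --pt "2.4 -2.4 0" --pt "2.7 -2.3 0" --pt "2.7 -2.1 0" --twist '[-4.8,-4.7,-4.8,-4.8,-4.8,-4.7,-4.8,-4.8,-4.8,-4.7]'

```text
time_s: 35.12
tool_pos: [0.5041, -0.0276, 0.2661]
tool_rot: [177.0, -3.4, 48.3]
force: [-0.7, 0.3, 0.0]
grip_width: 0.0581
```

Request:
arm_command --pt "3.0 -1.8 0" --pt "3.1 -1.5 0" --pt "3.2 -1.3 0" --pt "3.3 -1.1 0" --pt "3.4 -0.7 0" --pt "3.4 -0.5 0" --pt "3.5 -0.2 0" --pt "3.4 0 0" --pt "2.5 0.3 0" --pt "0 0 0" --twist '[-4.8,-4.8,-4.8,-4.7,-4.8,-4.8,-4.8,-4.7,-4.8,0]'

```text
time_s: 36.38
tool_pos: [0.5511, 0.2981, 0.2704]
tool_rot: [175.5, -0.2, 94.7]
force: [-0.0, -1.0, 0.2]
grip_width: 0.0583
```

```bash
python3 -c "
from plan import *
plan([(.5835,.2885,.19,90),(.5835,.2885,.139,90)],step=.02)"
```

```text
at [0.5511 0.2981 0.2704] 94.7 t 36.375 g 0.0583 f [-0.  -1.   0.2]
rot [175.5  -0.2  94.7]
{"translation":[[-0.3,0.5,1.7],[-0.2,0.5,1.6],[-0.2,0.5,1.7],[-0.2,0.5,1.6],[-0.3,0.6,1.7],[0.0,-0.1,1.7],[0.0,-0.2,1.7],[0.0,-0.1,1.6]],"twist":[0.9,1.0,0.9,0.9,1.0,-0.0,-0.0,-0.0]}
```

Request:
arm_command --pt "-0.3 0.5 1.7" --pt "-0.2 0.5 1.6" --pt "-0.2 0.5 1.7" --pt "-0.2 0.5 1.6" --pt "-0.2 0.4 1.5" --pt "0 0 0" --pt "0 0 0" --twist '[0.9,1,0.9,0.9,0.7,0,0]'

```text
time_s: 37.25
tool_pos: [0.5845, 0.2829, 0.1841]
tool_rot: [175.7, -0.4, 89.5]
force: [0.4, -0.4, 0.0]
grip_width: 0.0582
```

```bash
python3 -c "
from plan import *
plan([(.5835,.2885,.17,90),(.5835,.2885,.139,90)],step=.015)"
```

```text
at [0.5845 0.2829 0.1841] 89.5 t 37.25 g 0.0582 f [ 0.4 -0.4  0. ]
rot [175.7  -0.4  89.5]
{"translation":[[0.3,-0.1,0.7],[0.3,-0.1,0.7],[-0.0,-0.1,1.0],[-0.0,-0.1,1.1],[-0.1,-0.0,1.0]],"twist":[-0.2,-0.3,0.0,0.0,0.0]}
```

Request:
arm_command --pt "0.3 -0.1 0.7" --pt "0.2 -0.1 0.7" --pt "0 -0.1 1.0" --pt "0 -0.1 1.0" --pt "0 0 0.7" --pt "0 0 0" --pt "0 0 0" --twist '[0,0,0,0,0,0,0]'

```text
time_s: 38.12
tool_pos: [0.5834, 0.2898, 0.1412]
tool_rot: [175.6, -0.4, 89.6]
force: [0.6, -1.0, 0.8]
grip_width: 0.0583
```

```bash
python3 -c "
from plan import *
plan([(.5835,.2885,.139,90)],step=.015)"
```

```text
at [0.5834 0.2898 0.1412] 89.6 t 38.125 g 0.0583 f [ 0.6 -1.   0.8]
rot [175.6  -0.4  89.6]
{"translation":[[-0.1,-0.0,0.2]],"twist":[-0.4]}
```

Request:
arm_command --pt "-0.1 0 0.2" --pt "0 0 0" --twist '[0,0]'

```text
time_s: 38.38
tool_pos: [0.584, 0.2888, 0.1397]
tool_rot: [175.6, -0.5, 89.6]
force: [0.6, -0.1, -0.7]
grip_width: 0.0583
```

Request:
arm_command --pt "0 0 0" --pt "0 0 0" --pt "0 0 0" --pt "0 0 0" --pt "0 0 -1.5" --pt "0 0 -3" --pt "0 0 -3" --pt "0 0 -3" --pt "0 0 -1.5" --pt "0 0 0" --twist '[0,0,0,0,0,0,0,0,0,0]' --grip 0

```text
time_s: 39.62
tool_pos: [0.5746, 0.2879, 0.2675]
tool_rot: [175.4, -0.6, 89.6]
force: [-0.0, -0.0, -1.0]
grip_width: 0.0448
```

```bash
python3 -c "
from plan import *
plan([(.515,-.325,.25,0),(.515,-.325,.25,0)],step=.036)"
```

```text
at [0.5746 0.2879 0.2675] 89.6 t 39.625 g 0.0448 f [-0. -0. -1.]
rot [175.4  -0.6  89.6]
{"translation":[[-3.4,-0.3,0.0],[-3.4,-0.0,0.1],[-3.4,0.3,0.1],[-3.4,0.5,0.1],[-3.3,0.9,0.1],[-3.2,1.2,0.1],[-3.2,1.4,0.1],[-2.9,1.7,0.1],[-2.8,1.9,0.1],[-2.7,2.2,0.1]],"twist":[5.0,5.0,4.9,5.0,5.0,5.0,5.0,4.9,5.0,5.0]}
{"translation":[[-2.4,2.4,0.1],[-2.2,2.6,0.1],[-2.0,2.8,0.1],[-1.7,3.0,0.1],[-1.5,3.0,0.1],[-1.2,3.3,0.1],[-0.9,3.3,0.1],[-0.7,3.3,0.1],[0.0,0.0,-0.0]],"twist":[5.0,4.9,5.0,5.0,5.0,5.0,4.9,5.0,0.0]}
```

Request:
arm_command --pt "-3.4 -0.3 0" --pt "-3.4 0 0.1" --pt "-3.4 0.3 0.1" --pt "-3.4 0.5 0.1" --pt "-3.3 0.9 0.1" --pt "-3.2 1.2 0.1" --pt "-3.2 1.4 0.1" --pt "-2.9 1.7 0.1" --pt "-2.8 1.9 0.1" --pt "-2.7 2.2 0.1" --twist '[5,5,4.9,5,5,5,5,4.9,5,5]'

```text
time_s: 40.88
tool_pos: [0.5325, -0.0656, 0.2447]
tool_rot: [177.8, -3.4, 37.8]
force: [-0.1, 0.6, -1.0]
grip_width: 0.0446
```

Request:
arm_command --pt "-2.4 2.4 0.1" --pt "-2.2 2.6 0.1" --pt "-2.0 2.8 0.1" --pt "-1.7 3.0 0.1" --pt "-1.5 3.0 0.1" --pt "-1.2 3.3 0.1" --pt "-0.9 3.3 0.1" --pt "-0.7 2.3 0.1" --pt "0 0 0" --pt "0 0 0" --twist '[5,4.9,5,5,5,5,4.9,4,0,0]'

```text
time_s: 42.12
tool_pos: [0.4836, -0.3486, 0.2324]
tool_rot: [-179.6, -4.1, -4.3]
force: [0.1, 0.0, -0.7]
grip_width: 0.0443
```

```bash
python3 -c "
from plan import *
filters('tf4.png')
plan([(.523,-.330,.20,0),(.523,-.330,.045,0)],step=.03)"
```

```text
blob [175.  210.2] 280 [19 19] [0.5047 0.2906]
blob [176.4 243.3] 296 [20 19] [0.4294 0.2854]
at [ 0.4835 -0.3486  0.2325] -4.3 t 42.175 g 0.0449 f [ 0.4 -0.5  0.4]
rot [-179.7   -4.1   -4.3]
{"translation":[[1.8,-1.1,1.8],[1.8,-1.0,1.7],[-0.2,0.0,2.6],[-0.2,0.0,2.6],[-0.2,0.1,2.5],[-0.1,-0.0,2.6],[-0.2,0.0,2.6],[-0.2,0.0,2.6]],"twist":[-2.2,-2.1,-0.0,-0.0,-0.0,-0.0,-0.0,-0.0]}
```

Request:
arm_command --pt "1.6 -1.0 1.8" --pt "1.4 -0.6 1.7" --pt "-0.2 0 2.6" --pt "-0.2 0 2.6" --pt "-0.2 0 2.5" --pt "-0.1 0 2.0" --pt "0 0 0" --pt "0 0 0" --twist '[-2.2,-2,0,0,0,0,0,0]'

```text
time_s: 43.18
tool_pos: [0.5273, -0.3209, 0.0904]
tool_rot: [-179.7, -3.9, 1.5]
force: [-0.3, -0.5, 0.3]
grip_width: 0.0447
```

```bash
python3 -c "
from plan import *
plan([(.524,-.328,.07,0),(.524,-.328,.043,0)],step=.015)"
```

```text
at [ 0.5273 -0.3209  0.0904] 1.5 t 43.175 g 0.0447 f [-0.3 -0.5  0.3]
rot [-179.7   -3.9    1.5]
{"translation":[[-0.2,0.4,1.0],[-0.3,0.3,1.0],[-0.1,0.0,1.3],[-0.1,0.0,1.4]],"twist":[0.8,0.7,0.0,0.0]}
```

Request:
arm_command --pt "-0.2 0.4 1.0" --pt "-0.2 0.2 1.0" --pt "-0.1 0 1.3" --pt "-0.1 0 1.2" --pt "0 0 0" --pt "0 0 0" --twist '[0.8,0.5,0,0,0,0]'

```text
time_s: 43.92
tool_pos: [0.5253, -0.328, 0.0435]
tool_rot: [-179.7, -4.1, 0.1]
force: [0.2, -0.7, 0.3]
grip_width: 0.0445
```

Request:
arm_command --pt "0 0 0" --pt "0 0 0" --pt "0 0 -3" --pt "0 0 -4" --pt "0 0 -4" --pt "0 0 -4" --pt "0 0 -4" --pt "0 0 -2" --twist '[0,0,0,0,0,0,0,0]' --grip 67

```text
time_s: 44.92
tool_pos: [0.5099, -0.3292, 0.2605]
tool_rot: [-179.6, -4.2, 0.1]
force: [-0.8, -0.6, 0.4]
grip_width: 0.0585
```

```bash
python3 -c "
from plan import *
filters('tf5.png')
plan([(.525,.255,.235,87)],step=.036)"
```

```text
blob [175.  210.1] 284 [19 19] [0.5049 0.2906]
blob [176.4 243.3] 296 [20 19] [0.4293 0.2855]
at [ 0.5106 -0.3299  0.2628] 0.1 t 44.975 g 0.0583 f [ 0.5 -1.5  2.1]
rot [-1.797e+02 -4.400e+00  1.000e-01]
{"translation":[[0.1,-3.4,0.2],[0.4,-3.5,0.2],[0.6,-3.3,0.2],[1.0,-3.3,0.3],[1.3,-3.2,0.1],[1.6,-3.1,0.2],[1.8,-2.9,0.2],[2.1,-2.7,0.1],[2.3,-2.6,0.2],[2.6,-2.3,0.2]],"twist":[-5.1,-5.1,-5.1,-5.1,-5.2,-5.1,-5.1,-5.1,-5.1,-5.1]}
{"translation":[[2.7,-2.1,0.1],[2.9,-1.8,0.2],[3.1,-1.6,0.2],[3.1,-1.3,0.1],[3.3,-1.0,0.2],[3.4,-0.7,0.1],[3.4,-0.4,0.2]],"twist":[-5.1,-5.1,-5.1,-5.2,-5.1,-5.1,-5.1]}
```

Request:
arm_command --pt "0.1 -3.4 0" --pt "0.4 -3.5 0" --pt "0.6 -3.3 0" --pt "1.0 -3.3 0" --pt "1.3 -3.2 0.1" --pt "1.6 -3.1 0.2" --pt "1.8 -2.9 0.2" --pt "2.1 -2.7 0.1" --pt "2.3 -2.6 0.2" --pt "2.6 -2.3 0.2" --twist '[-5.1,-5.1,-5.1,-5.1,-5.2,-5.1,-5.1,-5.1,-5.1,-5.1]'

```text
time_s: 46.22
tool_pos: [0.5142, 0.0215, 0.2518]
tool_rot: [176.6, -3.0, 52.6]
force: [0.8, -0.1, -0.3]
grip_width: 0.0583
```

Request:
arm_command --pt "2.7 -2.1 0.1" --pt "2.9 -1.8 0.2" --pt "3.1 -1.6 0.2" --pt "3.1 -1.3 0.1" --pt "3.3 -1.0 0.2" --pt "3.4 -0.7 0.1" --pt "3.4 -0.4 0.2" --pt "0 0 0" --pt "0 0 0" --twist '[-5.1,-5.1,-5.1,-5.2,-5.1,-5.1,-4,0,0]'

```text
time_s: 47.35
tool_pos: [0.5093, 0.2831, 0.239]
tool_rot: [175.6, -0.3, 90.1]
force: [0.1, -0.3, 0.0]
grip_width: 0.0584
```

```bash
python3 -c "
from plan import *
plan([(.5057,.292,.18,90),(.5057,.292,.139,90)],step=.02)"
```

```text
at [0.5093 0.2831 0.239 ] 90.1 t 47.35 g 0.0584 f [ 0.1 -0.3  0. ]
rot [175.6  -0.3  90.1]
{"translation":[[0.3,-0.3,2.0],[0.3,-0.2,1.9],[0.3,-0.3,2.0],[-0.0,-0.1,1.3],[-0.0,-0.1,1.4],[-0.0,-0.1,1.3]],"twist":[0.0,0.0,0.1,-0.0,-0.0,-0.0]}
```

Request:
arm_command --pt "0.3 -0.3 2.0" --pt "0.3 -0.2 1.9" --pt "0.2 -0.3 2.0" --pt "0 -0.1 1.3" --pt "0 -0.1 1.3" --pt "0 0 0.8" --pt "0 0 0" --pt "0 0 0" --twist '[0,0,0,0,0,0,0,0]'

```text
time_s: 48.35
tool_pos: [0.5105, 0.2872, 0.1449]
tool_rot: [175.3, -0.3, 89.6]
force: [0.2, -0.4, -0.3]
grip_width: 0.0582
```

```bash
python3 -c "
from plan import *
plan([(.5057,.292,.139,90)],step=.02)"
```

```text
at [0.5105 0.2872 0.1449] 89.6 t 48.35 g 0.0582 f [ 0.2 -0.4 -0.3]
rot [175.3  -0.3  89.6]
{"translation":[[0.5,-0.5,0.6]],"twist":[-0.4]}
```

Request:
arm_command --pt "0.4 -0.4 0.2" --pt "0 0 0.4" --pt "0 0 0" --pt "0 0 0" --twist '[0,0,0,0]'

```text
time_s: 48.85
tool_pos: [0.5072, 0.2923, 0.1394]
tool_rot: [175.2, -0.4, 89.6]
force: [-0.3, -0.6, -0.3]
grip_width: 0.0584
```

Request:
arm_command --pt "0 0 0" --pt "0 0 0" --pt "0 0 0" --pt "0 0 0" --pt "0 0 -1.5" --pt "0 0 -3" --pt "0 0 -3" --pt "0 0 -3" --pt "0 0 -1.5" --pt "0 0 0" --twist '[0,0,0,0,0,0,0,0,0,0]' --grip 0

```text
time_s: 50.1
tool_pos: [0.497, 0.2912, 0.2667]
tool_rot: [175.1, -0.5, 89.6]
force: [0.8, 0.3, -1.5]
grip_width: 0.0446
```

```bash
python3 -c "
from plan import *
plan([(.47,-.305,.25,3)],step=.036)"
```

```text
at [0.497  0.2912 0.2667] 89.6 t 50.1 g 0.0446 f [ 0.8  0.3 -1.5]
rot [175.1  -0.5  89.6]
{"translation":[[-3.5,-0.1,0.1],[-3.5,0.1,0.0],[-3.5,0.5,0.2],[-3.4,0.8,0.1],[-3.3,1.1,0.1],[-3.3,1.4,0.1],[-3.1,1.7,0.1],[-2.9,1.9,0.1],[-2.7,2.2,0.1],[-2.6,2.4,0.1]],"twist":[5.1,5.1,5.1,5.1,5.1,5.1,5.1,5.0,5.1,5.1]}
{"translation":[[-2.3,2.6,0.1],[-2.1,2.9,0.1],[-1.8,3.0,0.1],[-1.5,3.1,0.1],[-1.3,3.3,0.1],[-0.9,3.4,0.1],[-0.7,3.4,0.1]],"twist":[5.1,5.1,5.1,5.1,5.1,5.1,5.1]}
```

Request:
arm_command --pt "-3.5 0 0" --pt "-3.5 0.2 0" --pt "-3.5 0.5 0" --pt "-3.4 0.8 0" --pt "-3.3 1.1 0" --pt "-3.3 1.4 0" --pt "-3.1 1.7 0" --pt "-2.9 1.9 0" --pt "-2.7 2.2 0" --pt "-2.6 2.4 0" --twist '[5.1,5.1,5.1,5.1,5.1,5.1,5.1,5,5.1,5.1]'

```text
time_s: 51.35
tool_pos: [0.4737, -0.0745, 0.2561]
tool_rot: [177.5, -3.6, 36.6]
force: [0.5, -0.8, 0.2]
grip_width: 0.0444
```

Request:
arm_command --pt "-2.3 2.6 0" --pt "-2.1 2.9 0" --pt "-1.8 3.0 0" --pt "-1.5 3.1 0" --pt "-1.2 3.2 0" --pt "-0.6 3.2 0" --pt "0 2 0" --pt "0 0 0" --pt "0 0 0" --twist '[5.1,5.1,5.1,5.1,5.1,4.5,3,0,0]'

```text
time_s: 52.48
tool_pos: [0.4501, -0.3214, 0.2555]
tool_rot: [180.0, -4.6, 0.5]
force: [-1.1, 0.3, -0.2]
grip_width: 0.0448
```

```bash
python3 -c "
from plan import *
filters('tf6.png')
plan([(.453,-.328,.20,0),(.453,-.328,.085,0)],step=.03)"
```

```text
blob [176.4 243.3] 292 [20 19] [0.4293 0.2854]
at [ 0.4501 -0.3214  0.2556] 0.5 t 52.525 g 0.0448 f [-0.8  0.3 -0.6]
rot [180.   -4.6   0.5]
{"translation":[[-0.1,0.3,2.8],[-0.1,0.4,2.8],[-0.2,-0.0,2.9],[-0.2,-0.0,2.8],[-0.3,-0.0,2.9],[-0.2,-0.1,2.8]],"twist":[0.3,0.2,0.0,0.0,0.0,0.0]}
```

Request:
arm_command --pt "-0.1 0.3 2.8" --pt "-0.1 0.3 2.8" --pt "-0.2 0 2.9" --pt "-0.2 0 2.8" --pt "-0.3 0 2.9" --pt "-0.2 0 2" --pt "0 0 0" --twist '[0,0,0,0,0,0,0]'

```text
time_s: 53.4
tool_pos: [0.4567, -0.3181, 0.0895]
tool_rot: [-179.7, -4.9, 1.4]
force: [-0.3, -0.4, 0.2]
grip_width: 0.0447
```

```bash
python3 -c "
from plan import *
plan([(.453,-.328,.044,0)],step=.014)"
```

```text
at [ 0.4567 -0.3181  0.0895] 1.4 t 53.4 g 0.0447 f [-0.3 -0.4  0.2]
rot [-179.7   -4.9    1.4]
{"translation":[[-0.2,0.3,1.1],[-0.2,0.2,1.1],[-0.2,0.3,1.2],[-0.2,0.2,1.1]],"twist":[0.3,0.4,0.3,0.4]}
```

Request:
arm_command --pt "-0.2 0.5 0.6" --pt "-0.2 0.4 1.1" --pt "-0.2 0.2 1.2" --pt "-0.2 0 1.1" --pt "0 0 0.2" --pt "0 0 0" --twist '[0.6,0.4,0.3,0,0,0]'

```text
time_s: 54.15
tool_pos: [0.4541, -0.3296, 0.0462]
tool_rot: [-179.6, -5.1, 0.1]
force: [0.1, -0.0, 0.0]
grip_width: 0.0447
```

Request:
arm_command --pt "0 0 0" --pt "0 0 0" --pt "0 0 -3" --pt "0 0 -4" --pt "0 0 -4" --pt "0 0 -4" --pt "0 0 -4" --pt "0 0 -2" --twist '[0,0,0,0,0,0,0,0]' --grip 67

```text
time_s: 55.15
tool_pos: [0.4349, -0.3309, 0.2625]
tool_rot: [-179.6, -5.2, 0.1]
force: [0.3, 0.0, -0.3]
grip_width: 0.0581
```

```bash
python3 -c "
from plan import *
filters('tf7.png')
plan([(.46,-.05,.25,44),(.445,.25,.235,87)],step=.036)"
```

```text
blob [176.4 243.4] 292 [20 19] [0.4292 0.2855]
at [ 0.4356 -0.3317  0.2646] 0.1 t 55.2 g 0.0585 f [ 1.2 -1.9  2. ]
rot [-1.796e+02 -5.400e+00  1.000e-01]
{"translation":[[0.3,-3.5,0.2],[0.6,-3.5,0.3],[1.0,-3.4,0.3],[1.2,-3.3,0.3],[1.6,-3.1,0.2],[1.9,-3.0,0.2],[2.2,-2.8,0.2],[2.5,-2.5,0.1],[2.2,-2.5,0.2],[2.4,-2.3,0.1]],"twist":[-5.5,-5.5,-5.5,-5.5,-5.5,-5.5,-5.5,-5.4,-4.8,-4.8]}
{"translation":[[2.6,-2.2,0.2],[2.7,-1.9,0.2],[2.9,-1.6,0.2],[3.0,-1.5,0.1],[3.1,-1.1,0.2],[3.3,-0.9,0.2],[3.2,-0.6,0.1]],"twist":[-4.7,-4.8,-4.8,-4.8,-4.8,-4.8,-4.7]}
```

Request:
arm_command --pt "0.3 -3.5 0" --pt "0.6 -3.5 0" --pt "1.0 -3.4 0" --pt "1.2 -3.3 0" --pt "1.6 -3.1 0" --pt "1.9 -3.0 0.1" --pt "2.2 -2.8 0.2" --pt "2.5 -2.5 0.1" --pt "2.2 -2.5 0.2" --pt "2.4 -2.3 0.1" --twist '[-5.5,-5.5,-5.5,-5.5,-5.5,-5.5,-5.5,-5.4,-4.8,-4.8]'

```text
time_s: 56.45
tool_pos: [0.4529, 0.0237, 0.26]
tool_rot: [175.7, -3.6, 55.0]
force: [-0.0, 0.6, 0.1]
grip_width: 0.0582
```

Request:
arm_command --pt "2.6 -2.2 0.2" --pt "2.7 -1.9 0.2" --pt "2.9 -1.6 0.2" --pt "3.0 -1.5 0.1" --pt "3.1 -1.1 0.2" --pt "3.3 -0.9 0.2" --pt "2.6 -0.6 0.1" --pt "0 0 0" --pt "0 0 0" --twist '[-4.7,-4.8,-4.8,-4.8,-4.8,-4.8,-3.5,0,0]'

```text
time_s: 57.58
tool_pos: [0.4306, 0.2658, 0.2456]
tool_rot: [174.4, -0.5, 89.3]
force: [0.3, -1.2, 0.2]
grip_width: 0.0586
```

```bash
python3 -c "
from plan import *
plan([(.430,.287,.18,90),(.430,.287,.139,90)],step=.02)"
```

```text
at [0.4306 0.2658 0.2456] 89.3 t 57.575 g 0.0586 f [ 0.3 -1.2  0.2]
rot [174.4  -0.5  89.3]
{"translation":[[0.5,-0.2,1.6],[0.5,-0.2,1.7],[0.5,-0.1,1.6],[0.6,-0.2,1.6],[-0.0,-0.1,1.4],[-0.1,-0.2,1.3],[0.0,-0.1,1.4]],"twist":[-0.2,-0.2,-0.1,-0.2,-0.0,-0.0,-0.0]}
```

Request:
arm_command --pt "0.5 -0.2 1.6" --pt "0.5 -0.2 1.7" --pt "0.5 -0.1 1.6" --pt "0.5 -0.2 1.6" --pt "0 -0.1 1.3" --pt "0 -0.2 1.3" --pt "0 -0.1 0.8" --pt "0 0 0" --pt "0 0 0" --twist '[-0.2,-0.2,0,0,0,0,0,0,0]'

```text
time_s: 58.7
tool_pos: [0.43, 0.2846, 0.1383]
tool_rot: [174.5, -0.4, 89.4]
force: [-0.0, -0.4, -0.1]
grip_width: 0.0583
```

```bash
python3 -c "
from plan import *
plan([(.430,.287,.139,90)],step=.02)"
```

```text
at [0.43   0.2846 0.1383] 89.4 t 58.7 g 0.0583 f [-0.  -0.4 -0.1]
rot [174.5  -0.4  89.4]
{"translation":[[0.2,0.0,-0.1]],"twist":[-0.6]}
```

Request:
arm_command --pt "0.2 0 -0.1" --pt "0 0 0" --twist '[0,0]'

```text
time_s: 58.95
tool_pos: [0.4306, 0.2873, 0.1405]
tool_rot: [174.4, -0.5, 89.4]
force: [-0.3, 0.8, -0.6]
grip_width: 0.0582
```

Request:
arm_command --pt "0 0 0" --pt "0 0 0" --pt "0 0 0" --pt "0 0 0" --pt "0 0 -1.5" --pt "0 0 -3" --pt "0 0 -3" --pt "0 0 -3" --pt "0 0 -1.5" --pt "0 0 0" --twist '[0,0,0,0,0,0,0,0,0,0]' --grip 0

```text
time_s: 60.2
tool_pos: [0.4184, 0.2862, 0.2677]
tool_rot: [174.3, -0.6, 89.4]
force: [-0.8, -0.1, -1.0]
grip_width: 0.0446
```

```bash
python3 -c "
from plan import *
plan([(.48,-.02,.26,45),(.49,-.32,.25,3)],step=.036)"
```

```text
at [0.4184 0.2862 0.2677] 89.4 t 60.2 g 0.0446 f [-0.8 -0.1 -1. ]
rot [174.3  -0.6  89.4]
{"translation":[[-3.4,0.7,0.1],[-3.3,1.0,0.2],[-3.2,1.3,0.2],[-3.1,1.6,0.2],[-3.0,1.8,0.2],[-2.8,2.0,0.1],[-2.6,2.3,0.1],[-2.4,2.6,0.1],[-2.1,2.7,0.0],[-2.3,2.4,0.1]],"twist":[4.9,5.0,4.9,4.9,4.9,5.0,4.9,4.9,5.0,4.7]}
{"translation":[[-2.1,2.6,0.1],[-1.8,2.8,0.1],[-1.6,2.9,0.2],[-1.4,3.1,0.1],[-1.1,3.1,0.1],[-0.9,3.2,0.1],[-0.6,3.3,0.1],[-0.4,3.3,0.1]],"twist":[4.6,4.7,4.7,4.6,4.7,4.6,4.7,4.7]}
```

Request:
arm_command --pt "-3.4 0.7 0" --pt "-3.3 1.0 0" --pt "-3.2 1.3 0" --pt "-3.1 1.6 0" --pt "-3.0 1.8 0" --pt "-2.8 2.0 0" --pt "-2.6 2.3 0" --pt "-2.4 2.6 0" --pt "-2.1 2.7 0" --pt "-2.3 2.4 0" --twist '[4.9,5,4.9,4.9,4.9,5,4.9,4.9,5,4.7]'

```text
time_s: 61.45
tool_pos: [0.4687, -0.0835, 0.2644]
tool_rot: [177.1, -4.5, 36.6]
force: [-0.1, -0.2, -0.3]
grip_width: 0.0446
```

Request:
arm_command --pt "-2.1 2.6 0" --pt "-1.8 2.8 0" --pt "-1.6 2.9 0" --pt "-1.4 3.1 0" --pt "-1.0 3.1 0" --pt "-0.5 3.2 0" --pt "0 3.0 0" --pt "0 1.5 0" --pt "0 0 0" --pt "0 0 0" --twist '[4.6,4.7,4.7,4.6,4.7,4.6,4.5,2,0,0]'

```text
time_s: 62.7
tool_pos: [0.4469, -0.3555, 0.2585]
tool_rot: [-179.3, -5.1, -2.2]
force: [-0.6, -0.9, -1.5]
grip_width: 0.0442
```

```bash
python3 -c "
from plan import *
c,E=snap('wrist','w6.png')
filters('tf8.png')
plan([(.489,-.350,.20,0),(.489,-.350,.085,0)],step=.03)"
```

```text
at [ 0.4474 -0.355   0.2586] -2.1 t 62.8 g 0.0442 f [ 0.6  0.4 -0.4]
rot [-179.3   -5.1   -2.1]
{"translation":[[1.2,-0.2,2.1],[1.2,-0.2,2.0],[1.2,-0.1,2.1],[-0.3,0.0,2.9],[-0.2,0.0,2.8],[-0.3,0.1,2.9],[-0.2,-0.0,2.9]],"twist":[-0.7,-0.7,-0.7,-0.0,-0.0,-0.0,-0.0]}
```

View pics/w6.png

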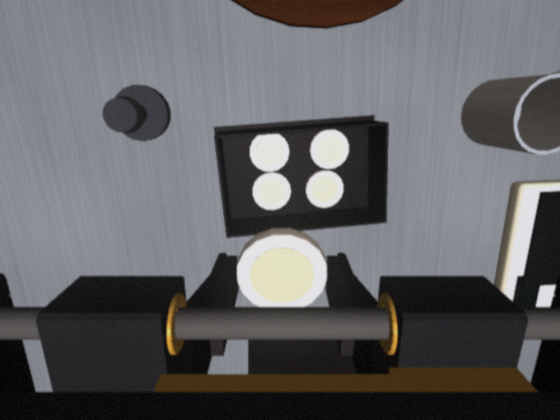

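Request:
arm_command --pt "1.2 -0.1 2.1" --pt "1.2 -0.1 2.0" --pt "1.0 0 2.1" --pt "-0.3 0 2.9" --pt "-0.2 0 2.8" --pt "-0.3 0 2.5" --pt "0 0 0" --pt "0 0 0" --twist '[-0.7,-0.7,-0.5,0,0,0,0,0]'

```text
time_s: 63.8
tool_pos: [0.4929, -0.3439, 0.1162]
tool_rot: [-179.2, -5.6, 0.6]
force: [0.3, 0.2, -0.0]
grip_width: 0.0444
```

```bash
python3 -c "
from plan import *
plan([(.491,-.350,.046,0)],step=.014)"
```

```text
at [ 0.4929 -0.3439  0.1162] 0.6 t 63.8 g 0.0444 f [ 0.3  0.2 -0. ]
rot [-179.2   -5.6    0.6]
{"translation":[[-0.1,0.1,1.2],[-0.2,0.1,1.1],[-0.1,0.2,1.2],[-0.2,0.1,1.1],[-0.1,0.1,1.2],[-0.2,0.1,1.2]],"twist":[0.1,0.1,0.1,0.1,0.1,0.1]}
```

Request:
arm_command --pt "-0.1 0.3 1.2" --pt "-0.2 0.2 1.1" --pt "-0.1 0.1 1.2" --pt "-0.2 0 1.1" --pt "-0.1 0 1.2" --pt "-0.2 0 0.8" --pt "0 0 0" --pt "0 0 0" --twist '[0,0,0,0,0,0,0,0]'

```text
time_s: 64.8
tool_pos: [0.4915, -0.3499, 0.0466]
tool_rot: [-179.3, -5.7, 0.7]
force: [-0.0, 0.4, -0.3]
grip_width: 0.0443
```

Request:
arm_command --pt "0 0 0" --pt "0 0 0" --pt "0 0 -3" --pt "0 0 -4" --pt "0 0 -4" --pt "0 0 -4" --pt "0 0 -4" --pt "0 0 -2" --twist '[0,0,0,0,0,0,0,0]' --grip 67

```text
time_s: 65.8
tool_pos: [0.4699, -0.3529, 0.2629]
tool_rot: [-179.2, -5.8, 0.6]
force: [-0.7, 0.5, 0.4]
grip_width: 0.0584
```

```bash
python3 -c "
from plan import *
print('post',p2w('w3.png',413,206.5,.139))
c,E=snap('wrist','w7.png')
plan([(.62,-.06,.25,87)],step=.036,dth=6)"
```

```text
post [ 0.63906481 -0.03342865  0.139     ]
at [ 0.4705 -0.3537  0.265 ] 0.6 t 65.85 g 0.0584 f [ 0.3 -1.   1.7]
rot [-179.3   -6.     0.6]
{"translation":[[1.0,-1.9,0.2],[1.2,-1.9,0.3],[1.4,-1.7,0.2],[1.5,-1.5,0.3],[1.7,-1.4,0.1],[1.8,-1.2,0.1],[2.0,-1.1,0.1],[2.0,-0.8,0.1],[2.1,-0.6,0.1],[2.2,-0.4,0.1]],"twist":[-5.8,-5.7,-5.8,-5.7,-5.8,-5.7,-5.8,-5.8,-5.7,-5.8]}
{"translation":[[2.2,-0.2,0.1],[2.2,0.0,0.1],[2.1,0.3,0.1],[2.2,0.5,0.1],[2.1,0.7,0.1]],"twist":[-5.7,-5.8,-5.8,-5.7,-5.8]}
```

View pics/w7.png

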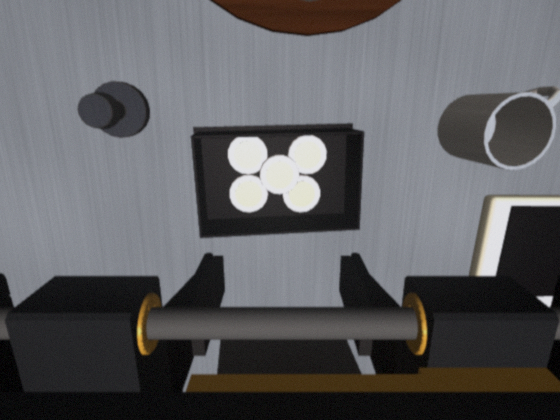

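Request:
arm_command --pt "1.0 -1.9 0" --pt "1.2 -1.9 0" --pt "1.4 -1.7 0.1" --pt "1.5 -1.5 0.1" --pt "1.7 -1.4 0.1" --pt "1.8 -1.2 0.1" --pt "2.0 -1.1 0.1" --pt "2.0 -0.8 0.1" --pt "2.1 -0.6 0.1" --pt "2.2 -0.4 0.1" --twist '[-5.8,-5.7,-5.8,-5.7,-5.8,-5.7,-5.8,-5.8,-5.7,-5.8]'

```text
time_s: 67.1
tool_pos: [0.5682, -0.1534, 0.2683]
tool_rot: [175.1, -3.8, 60.0]
force: [-0.7, 0.2, 0.5]
grip_width: 0.0582
```

Request:
arm_command --pt "2.2 -0.2 0.1" --pt "2.2 0 0.1" --pt "2.1 0.3 0.1" --pt "2.2 0.5 0.1" --pt "2.0 0.7 0.1" --pt "0 0 0" --pt "0 0 0" --twist '[-5.7,-5.8,-5.8,-5.7,-5.5,0,0]'

```text
time_s: 67.97
tool_pos: [0.6155, -0.0504, 0.2663]
tool_rot: [174.1, -0.9, 89.3]
force: [0.3, -1.6, -0.1]
grip_width: 0.0583
```

```bash
python3 -c "
from plan import *
plan([(.638,-.035,.20,90),(.638,-.035,.105,90)],step=.03)"
```

```text
at [ 0.6155 -0.0504  0.2663] 89.3 t 67.975 g 0.0583 f [ 0.3 -1.6 -0.1]
rot [174.1  -0.9  89.3]
{"translation":[[0.5,0.5,2.3],[0.5,0.5,2.3],[0.5,0.5,2.3],[-0.1,-0.2,2.4],[-0.0,-0.3,2.3],[-0.1,-0.2,2.4],[-0.0,-0.2,2.3]],"twist":[-0.2,-0.3,-0.2,-0.0,-0.0,-0.0,-0.0]}
```

Request:
arm_command --pt "0.5 0.5 2.3" --pt "0.5 0.5 2.3" --pt "0.4 0.5 1.5" --pt "0 0 0" --pt "0 0 0" --twist '[0,0,0,0,0]'

```text
time_s: 68.6
tool_pos: [0.6367, -0.0416, 0.2076]
tool_rot: [173.9, -0.9, 88.6]
force: [0.2, 0.0, 1.1]
grip_width: 0.058
```

```bash
python3 -c "
from plan import *
plan([(.638,-.035,.18,90),(.638,-.035,.103,90)],step=.025)"
```

```text
at [ 0.6367 -0.0416  0.2076] 88.6 t 68.6 g 0.058 f [0.2 0.  1.1]
rot [173.9  -0.9  88.6]
{"translation":[[0.3,-0.1,1.4],[0.3,-0.1,1.4],[-0.0,-0.2,1.9],[-0.1,-0.2,1.9],[0.0,-0.2,1.9],[-0.0,-0.2,1.9]],"twist":[-0.7,-0.7,-0.0,-0.0,-0.0,-0.0]}
```

Request:
arm_command --pt "0.3 -0.1 1.4" --pt "0.3 -0.1 1.4" --pt "0 -0.2 1.9" --pt "0 -0.2 1.9" --pt "0 -0.2 1.9" --pt "0 -0.2 1.8" --pt "0 0 0" --pt "0 0 0" --twist '[-0.7,-0.7,0,0,0,0,0,0]'

```text
time_s: 69.6
tool_pos: [0.6373, -0.0341, 0.0968]
tool_rot: [173.9, -0.8, 90.0]
force: [-0.2, 0.0, -0.6]
grip_width: 0.0584
```

Request:
arm_command --pt "0 0 0" --pt "0 0 0" --pt "0 0 0" --twist '[0,0,0]' --grip 30

```text
time_s: 69.97
tool_pos: [0.6387, -0.0342, 0.0988]
tool_rot: [173.7, -0.8, 90.0]
force: [0.8, -0.6, -0.5]
grip_width: 0.0359
```

```bash
cat > arc.py <<'E'
from plan import *
def arc(goal,da=6):
    C=np.array([.5125,-.039])
    o=telemetry.get_obs();p=o['tool_pos'][:2]-C;a0=np.degrees(np.arctan2(p[0],-p[1]));print('r,a',np.hypot(*p),a0)
    n=int(abs(goal-a0)/da)+1
    plan([(C[0]+.126*np.sin(a),C[1]-.126*np.cos(a),.103,np.degrees(a)) for a in np.radians(np.linspace(a0,goal,n+1)[1:])])
E
python3 -c "
from arc import *
arc(-4)"
```

```text
r,a 0.12629837954963108 92.17301226455237
at [ 0.6387 -0.0342  0.0988] 90.0 t 69.975 g 0.0359 f [ 0.8 -0.6 -0.5]
rot [173.7  -0.8  90. ]
{"translation":[[-1.2,0.0,-0.4],[-1.3,-0.1,-0.1],[-1.2,-0.0,0.0],[-1.3,-0.1,-0.0],[-1.2,-0.0,-0.0],[-1.2,-0.1,-0.0],[-1.3,-0.1,-0.0],[-1.2,-0.0,-0.0],[-1.3,-0.1,-0.0],[-1.2,-0.0,-0.0]],"twist":[3.5,5.7,5.6,5.7,5.7,5.6,5.7,5.6,5.7,5.6]}
{"translation":[[-1.3,-0.1,-0.0],[-1.2,-0.1,-0.0],[-1.2,-0.0,-0.0],[-1.3,-0.1,-0.0],[-1.2,-0.1,-0.0],[-1.3,-0.0,-0.0],[-1.2,-0.1,-0.0]],"twist":[5.7,5.7,5.6,5.7,5.6,5.7,5.6]}
```

Request:
arm_command --pt "-1.2 0 -0.3" --pt "-1.3 -0.1 0" --pt "-1.2 0 0" --pt "-1.3 -0.1 0" --pt "-1.2 0 0" --pt "-1.2 -0.1 0" --pt "-1.3 -0.1 0" --pt "-1.2 0 0" --pt "-1.3 -0.1 0" --pt "-1.2 0 0" --twist '[3.5,5.7,5.6,5.7,5.7,5.6,5.7,5.6,5.7,5.6]'

```text
time_s: 71.22
tool_pos: [0.5847, -0.1481, 0.0985]
tool_rot: [177.2, -6.1, 32.6]
force: [0.1, 0.5, 0.9]
grip_width: 0.0262
```

```bash
python3 -c "
from arc import *
arc(-5)"
```

```text
r,a 0.1308020516361552 33.476921257117915
at [ 0.5847 -0.1481  0.0985] 32.6 t 71.225 g 0.0262 f [0.1 0.5 0.9]
rot [177.2  -6.1  32.6]
{"translation":[[-1.2,-0.5,-0.6],[-1.2,-0.0,-0.1],[-1.2,-0.1,-0.2],[-1.2,-0.1,-0.1],[-1.2,-0.0,0.0],[-1.2,-0.1,0.0],[-1.2,-0.0,0.0]],"twist":[4.6,5.5,5.5,5.5,5.5,5.5,5.5]}
```

Request:
arm_command --pt "-1.2 -0.5 -0.4" --pt "-1.2 0 -0.1" --pt "-1.2 -0.1 -0.1" --pt "-1.2 -0.1 -0.1" --pt "-1.2 0 0" --pt "-1.2 -0.1 0" --pt "-1.0 0 0" --pt "0 0 0" --pt "0 0 0" --twist '[4.6,5.5,5.5,5.5,5.5,5.5,5,0,0]'

```text
time_s: 72.35
tool_pos: [0.5014, -0.175, 0.1001]
tool_rot: [-178.4, -7.1, -7.8]
force: [-0.3, 0.1, -0.0]
grip_width: 0.0258
```

```bash
python3 -c "
from arc import *
arc(-5)"
```

```text
r,a 0.13640333472043037 -4.664131111704031
at [ 0.5014 -0.175   0.1001] -7.8 t 72.35 g 0.0258 f [-0.3  0.1 -0. ]
rot [-178.4   -7.1   -7.8]
{"translation":[[-0.1,-1.0,-0.3]],"twist":[-2.8]}
```

Request:
arm_command --pt "0 0 0" --pt "0 0 0" --pt "0 0 0" --pt "0.3 0 -2.5" --pt "0.3 0 -3" --pt "0.4 0 -4" --pt "0.4 0 -4" --pt "0 0 -2" --pt "0 0 0" --pt "0 0 0" --twist '[0,0,0,0,0,0,0,0,0,0]' --grip 67

```text
time_s: 73.6
tool_pos: [0.4941, -0.1787, 0.2579]
tool_rot: [-178.5, -6.7, -7.8]
force: [0.3, 0.3, -0.9]
grip_width: 0.0582
```

```bash
python3 -c "
from plan import *
c,E=snap('wrist','w8.png');print(w2p('w8.png',(.5125,-.164,.139)))
c,E=snap('top','t9.png');a=c['img'][110:320,120:400]
cv2.imwrite('pics/m.png',np.hstack([cv2.resize(c['img'],(400,300),interpolation=2),cv2.resize(cv2.imread('pics/w8.png'),(400,300),interpolation=2)]))
plan([])"
```

```text
(np.float64(283.97550639367876), np.float64(189.20607819184698))
at [ 0.494  -0.1787  0.2577] -7.8 t 73.7 g 0.0581 f [ 0.6 -0.1  0.6]
rot [-178.5   -6.7   -7.8]
```

View pics/m.png

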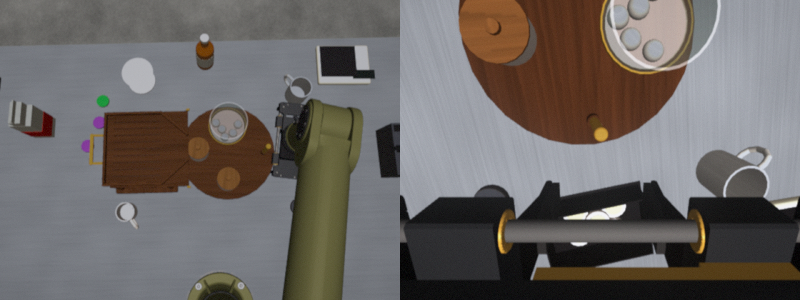

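```bash
python3 -c "
from h import *
a=cv2.imread('pics/top0.png').astype(int);b=cv2.imread('pics/t9.png').astype(int)
d=abs(a-b).max(2)>50
print('handle/board-left diff',d[180:240,118:150].sum(), 'cup',d[275:325,155:200].sum(),'pitcher',d[100:140,395:412].sum(),'jar/deck',d[140:290,265:372].sum())
print(env.sign_off())"
```

```text
handle/board-left diff 0 cup 0 pitcher 0 jar/deck 65
the job is handed in; nothing more can be done
None
```

The job is done and handed in at about 74 s of the 210 s allowed. No verdict was given.

- **Balls:** I turned the carousel until the jar stood under the spout. I tipped the board to about 0.2 rad and lowered it again. A close wrist picture then showed all five balls in the jar. Every filter was still on the board.
- **Filters:** I moved all five white filters to the black pan one at a time. The last close picture shows all five in it, and the top camera found none left on the board. The green and purple look-alikes were left alone.
- **Carousel:** I turned it back to its parked detent. The post measured about 4 mm from its parked spot, which is roughly -0.03 rad.
- **Final top picture against the first:** The area around the board's handle matched, so the board is level again. The cup had not changed, nor had the strip checked over the pitcher's handle side. The tamper was not compared this way. It was standing in place in the last close pictures taken over the pan, and the arm hid most of it in the final one.

**Tool tilt:** Fast moves left the tool tilted by up to 7°, which these commands cannot undo. I slowed down and allowed for it. On the way back the fingers ended about 11 mm outside the post's arc, but the post still followed them to its parked place.

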